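# Sort press-fixture hardware into the sample-marked trays

## Task

After the press changeover, sort the five loose steel pieces (two flanged bushings, two step blocks, one strap clamp) from the mat into the three grey trays, each piece into the tray whose ledge carries a fixed sample of the same kind. Set each piece down gently, without dropping it, the same way up as it lies now and flat on the tray floor, never on a wall or on another piece. Leave the small white bottle standing where it is.

Things in the scene. Friction and masses are not known exactly. Their poses are not given: they have to be found in the camera images.
- bushing_1_mid (a point): Loose flanged guide bushing of bright steel, standing flange down on the mat: flange 46 mm diameter and 8 mm thick, above it a body 34 mm in diameter; total height 40 mm, a dark 22 mm bore on top. The point is on its axis, half-way up (20 mm over its underside); its yaw does not matter. 0.16 to 0.27 kg.
- bushing_2_mid (a point): Second loose flanged guide bushing of bright steel, standing flange down on the mat: flange 46 mm diameter and 8 mm thick, above it a body 34 mm in diameter; total height 40 mm, a dark 22 mm bore on top. The point is on its axis, half-way up (20 mm over its underside); its yaw does not matter. 0.16 to 0.27 kg.
- block_1_mid (a point): Loose step block of bright steel, 60 mm long (own x) by 32 mm wide (own y), three steps of 20 mm length and 14, 26 and 38 mm height rising towards own +x; the two 32 mm apart sides are flat and parallel. The point is at the middle of its length and width, 19 mm over its underside. At the start its long axis lies within 35 degrees of the world y direction. 0.27 to 0.47 kg.
- block_2_mid (a point): Second loose step block of bright steel, 60 mm long (own x) by 32 mm wide (own y), three steps of 20 mm length and 14, 26 and 38 mm height rising towards own +x; the two 32 mm apart sides are flat and parallel. The point is at the middle of its length and width, 19 mm over its underside. At the start its long axis lies within 35 degrees of the world y direction. 0.27 to 0.47 kg.
- strap_mid (a point): The loose strap clamp: a flat bright-steel bar, 110 mm long (own x) by 28 mm wide (own y) by 16 mm high, with a slot 12 mm wide and about 50 mm long through its middle along its length. The point is its centre, 8 mm over its underside. At the start its long axis lies within 35 degrees of the world y direction. 0.22 to 0.39 kg.
- tray_bushing: fixed shallow open grey tray, 110 (own x) by 170 mm (own y) outside, walls 4 mm thick, 22 mm high, floor 4 mm thick. Origin: centre of its underside. Own x points away from the robot within 7 degrees. On an 8 mm high ledge outside its far (+x) wall, centred 80 mm from the origin, is fixed a sample: a flanged bushing like the loose ones (top 48 mm over the table).
- tray_block: fixed shallow open grey tray, 110 (own x) by 170 mm (own y) outside, walls 4 mm thick, 22 mm high, floor 4 mm thick. Origin: centre of its underside. Own x points away from the robot within 7 degrees. On an 8 mm high ledge outside its far (+x) wall, centred 80 mm from the origin, is fixed a sample: a step block like the loose ones (top 46 mm over the table).
- tray_strap: fixed shallow open grey tray, 110 (own x) by 170 mm (own y) outside, walls 4 mm thick, 22 mm high, floor 4 mm thick. Origin: centre of its underside. Own x points away from the robot within 7 degrees. On an 8 mm high ledge outside its far (+x) wall, centred 80 mm from the origin, is fixed a sample: a strap clamp like the loose one (top 24 mm over the table).
- bottle_mid (a point): Small white bottle with a black cap, 36 mm diameter, 75 mm high, standing among the loose pieces; not to be handled. The point is on its axis, half-way up (37.5 mm over the table). Other small things (a brass nut and a dark cap screw, up to 42 mm high) stand nearer to the robot and belong to nobody's job.
Mind the look-alikes: they are no part of the job. What is shaped like the part that bears block_1_mid but orange is not meant.

How it is judged:
At the end, for the whole second after the job is handed in: Each of the five pieces is in the tray with the like sample (within 50 mm of its centre along own x, 80 mm along y), flat on its floor (height within 4 mm, tilt under 0.1 rad), same way up as at the start, at rest; the bottle is upright (0.15 rad) and within 30 mm of its start (x of bushing_1_mid in the frame of tray_bushing between -0.05 and 0.05 m and y of bushing_1_mid in the frame of tray_bushing between -0.08 and 0.08 m and z of bushing_1_mid in the frame of tray_bushing between 0.02 and 0.028 m and angle between each of bushing_1_mid, bushing_2_mid, block_1_mid, block_2_mid, strap_mid's own z axis and vertical below 0.1 rad and linear speed of each of bushing_1, bushing_2, block_1, block_2, strap below 0.02 m/s and x of bushing_2_mid in the frame of tray_bushing between -0.05 and 0.05 m and y of bushing_2_mid in the frame of tray_bushing between -0.08 and 0.08 m and z of bushing_2_mid in the frame of tray_bushing between 0.02 and 0.028 m and x of block_1_mid in the frame of tray_block between -0.05 and 0.05 m and y of block_1_mid in the frame of tray_block between -0.08 and 0.08 m and z of block_1_mid in the frame of tray_block between 0.019 and 0.027 m and x of block_2_mid in the frame of tray_block between -0.05 and 0.05 m and y of block_2_mid in the frame of tray_block between -0.08 and 0.08 m and z of block_2_mid in the frame of tray_block between 0.019 and 0.027 m and x of strap_mid in the frame of tray_strap between -0.05 and 0.05 m and y of strap_mid in the frame of tray_strap between -0.08 and 0.08 m and z of strap_mid in the frame of tray_strap between 0.008 and 0.016 m and angle between bottle_mid's own z axis and vertical below 0.15 rad and distance of bottle_mid from where it was at the start of the episode below 0.03 m); the robot touches nothing.
It fails at once if a piece is dropped or thrown: it moves faster than 0.5 m/s with no finger on it ((contact force between the fingers and bushing_1 below 0.05 N and linear speed of bushing_1 above 0.5 m/s) or (contact force between the fingers and bushing_2 below 0.05 N and linear speed of bushing_2 above 0.5 m/s) or (contact force between the fingers and block_1 below 0.05 N and linear speed of block_1 above 0.5 m/s) or (contact force between the fingers and block_2 below 0.05 N and linear speed of block_2 above 0.5 m/s) or (contact force between the fingers and strap below 0.05 N and linear speed of strap above 0.5 m/s)).
It fails at once if the bottle is knocked over or pushed more than 30 mm (angle between bottle_mid's own z axis and vertical above 0.4 rad or distance of bottle_mid from where it was at the start of the episode above 0.03 m).
It also fails if it takes over 128 s, if anything falls off the work surface, if the arm or the gripper's body presses on something with over 40 N, if the wrist force passes 120 N, or if a joint passes its speed limit or range.

## Robot

A 7-joint arm with a two-finger parallel gripper is mounted at the origin on the work surface. World frame = base frame: x ahead of the robot, y to its left, z up, the work surface at z = 0. Lengths are in m, angles in rad, forces in N, time in s.
With the tool pointing down it reaches from about 0.35 to 0.9 m from the base axis. Payload 8.1 kg.
Tool frame: the origin (TCP) lies on the centre line of the jaws, within the pads' length; the fingertips stand 19 mm ahead of it and the grasp point (between the pads) is the TCP; z points along the fingers, y is the direction in which the jaws open and shut (so a half turn about z gives the same grasp; the last joint's range is limited). The gripper opens to 92 mm and grips with 3 to 60 N. Pads are 19 mm wide; open, the fingers measure 130 mm over their backs; the gripper's body (75 mm by 190 mm) begins 47 mm behind the grasp point.
Start: joints at [1.245, 0.434, 0.025, 1.573, -0.012, 1.134, -0.075], TCP at [0.138, -0.61, 0.216] pointing down, gripper open.
Joint ranges: [-2.62, 2.62], [-0.44, 2.09], [-1.27, 1.32], [0.08, 2.57], [-1.32, 4.46], [0.12, 2], [-2.74, 2.74]. Speed limits (rad/s): [2.22, 2.22, 3.01, 3.01, 3.14, 3.14, 3.14].

## Interface

Orientations are given as a rotation vector (axis times angle).
In Python, from cell import monitor, imaging, workorder, outline_of gives the robot as it stands.
- The arm moves only by the tool move_arm, never from a script. Its argument "series" is a list of rows, each a list of 6 numbers: the shift along the world's x, y, z in cm, then the turn, a rotation vector about the world's x, y, z in degrees. A call has 1 to 8 rows; each row shifts and turns the commanded pose from where the row before left it; what a row does not reach is not made up. A row lasts 1/10 s, in which the tool goes at most 50 mm and 8.59 degrees, less where a joint would pass 70% of its speed; a pose out of reach is approached as far as the arm can. A call with a gripper value outside its range is refused whole. "grip" is the opening, from 0 (shut) to 1 (fully open), set as the call begins (left out, the last holds). The fingers move at their own pace and stop on an object; "force" is the grip in N (left out, the last holds). Time passes only in rows, so rows that do not move let the fingers close. It gives the time, the measured TCP pose, the force and the opening at its end, in the units of the state.
- monitor.observe(): the state, without advancing time (a new reading comes with each control period).
- imaging.get_image(name): name is "scene" or "side" or "wrist"; returns a dict with "color" (400x640x3 uint8, red, green, blue), "fx", "fy", "cx", "cy" (pixels), "rvec" (rotation vector, rad) and "tvec" (3), from world to camera coordinates, as OpenCV has them; the wrist camera has in their place "mount" (4x4, takes a point from camera to tool coordinates, whose origin is the TCP and whose axes are the flange's). Camera axes: x right, y down, z forward; pixel columns grow to the right and rows downward; lengths in m; the calibration is good to about 2 mm. A picture is of the moment at which its call begins: read the wrist's pose just before it. There is no depth.
- workorder.sign_off(): hands the job in, once; it reports no verdict.
Trained networks look in the newest picture that a camera, given by its name, has taken for a name from the list of things; names that differ only in an ending like _2 or _b are one class to them, and where a whole thing is asked for, a point or a joint stands for the part that bears it (a point fixed in the world has none). Each returns a list of dicts, best first, with "p" (0 to 1); they miss things now and then, are a little off and sometimes report something else, mostly with a low value. They report only what shows in the picture. A call takes as long as a camera call. They do not tell look-alikes from the thing itself.
- outline_of(camera, thing): "mask" (400x640 bool, what is visible of it) and "rect" ([left, top, width, height] in pixels, round what is visible of it).
The state is a dict: "clock": time; "joints": joint angles; "dq": joint speeds; "joint_efforts": joint torques, N m; "position": TCP position; "ee_rot": TCP orientation; "force": force on the tool from outside, world axes, zero at the start; "ft_torque": the same for the moment, N m; "width": opening from 0.0 (shut) to 1.0 (fully open).
Only numpy, scipy, OpenCV 4.12 (cv2) and the standard library are available. Lean on these libraries where they do the work, as an engineer would, in place of code of your own. Each camera call takes 0.05 s, during which the arm holds its last target. There are 200 camera calls.

## Working session

There is one attempt and no reset: what is moved stays moved. The work goes in short steps, Python scripts to look and compute and a tool call to move; the robot and the scene stay as the last step left them, time stands still between calls to the robot, and variables do not carry over. Pictures are saved under pics/ and viewed, about 12 in all and at most 16, crops included, and the job is handed in when it is done.

Besides the shell and the picture viewer there is one more tool, called after "Call:" as name([rows], argument=value, ...), one row to a line, values as JSON. move_arm: Moves the arm, as the interface text tells. Its arguments: {"type":"object","properties":{"series":{"type":"array"},"grip":{"type":"number"},"force":{"type":"number"}},"required":["series"]}

```bash
mkdir -p pics; ls
cat > h.py <<'E'
import numpy as np, cv2
from cell import monitor, imaging, workorder, outline_of
def grab(n):
    s=monitor.observe(); im=imaging.get_image(n)
    if 'mount' in im:
        T=np.eye(4);T[:3,:3]=cv2.Rodrigues(np.array(s['ee_rot'],float))[0];T[:3,3]=s['position']
        C=T@np.array(im['mount']); R=C[:3,:3];c=C[:3,3]
    else:
        R=cv2.Rodrigues(np.array(im['rvec'],float))[0].T; c=-R@np.array(im['tvec'],float).ravel()
    return dict(img=im['color'],K=(im['fx'],im['fy'],im['cx'],im['cy']),R=R,c=c)
def save(v,f,box=None,k=1):
    a=v['img'][:,:,::-1]
    if box: x,y,w,h=box; a=a[y:y+h,x:x+w]
    cv2.imwrite('pics/'+f,cv2.resize(a,None,fx=k,fy=k,interpolation=cv2.INTER_CUBIC))
def ray(v,p):
    fx,fy,cx,cy=v['K']; p=np.atleast_2d(p).astype(float)
    return np.c_[(p[:,0]-cx)/fx,(p[:,1]-cy)/fy,np.ones(len(p))]@v['R'].T
def onz(v,p,z):
    d=ray(v,p); return v['c']+d*((z-v['c'][2])/d[:,2])[:,None]
def proj(v,X):
    q=(np.atleast_2d(X)-v['c'])@v['R']; fx,fy,cx,cy=v['K']
    return np.c_[fx*q[:,0]/q[:,2]+cx,fy*q[:,1]/q[:,2]+cy]
E
python3 - <<'E'
from h import *
print(monitor.observe())
for n in ['scene','side','wrist']:
    v=grab(n); save(v,n+'0.png'); print(n,v['c'],v['K'])
    for t in ['bushing_1_mid','block_1_mid','strap_mid','bottle_mid','tray_bushing','tray_block','tray_strap']:
        print(t,[(o['rect'],round(o['p'],2)) for o in outline_of(n,t)])
E
```

```text
pics
{'clock': 0.0, 'joints': array([ 1.2453954 ,  0.43523065,  0.02500283,  1.57409456, -0.01160787,
        1.13397676, -0.07509604]), 'dq': array([ 0.00017196, -0.00093425,  0.00053869, -0.00039503,  0.00012477,
       -0.00141546,  0.00056997]), 'joint_efforts': array([ 1.25049537e-03, -6.67833853e+01,  9.85997804e-01, -3.14459896e+01,
       -6.03896356e-02,  4.29528253e-02,  1.70580051e-04]), 'position': array([ 0.13791525, -0.60906101,  0.21544154]), 'ee_rot': array([-3.12061437e+00, -3.48931111e-01,  5.02326604e-04]), 'force': array([ 0.74420326, -0.06284716, -0.26636857]), 'ft_torque': array([-0.00213892,  0.01244832,  0.01713814]), 'width': 0.9992805237253721}
scene [ 0.91495879 -0.41561356  0.72460981] (412.2018270921588, 412.2018270921588, 314.5081271454575, 202.92064235445363)
bushing_1_mid [([399.5, 137.5, 17.5, 22.4], 0.61)]
block_1_mid [([226.4, 296.6, 35.4, 21.6], 0.92), ([144.7, 205.0, 26.6, 20.8], 0.88), ([158.9, 281.1, 38.3, 34.0], 0.77), ([261.9, 239.5, 24.8, 39.1], 0.56)]
strap_mid [([389.3, 169.4, 22.6, 37.3], 0.93), ([350.9, 184.4, 24.5, 30.5], 0.61)]
bottle_m
[... 491 characters left out ...]
2, 24.8, 18.8], 0.9), ([360.5, 125.9, 25.4, 17.2], 0.86), ([317.1, 130.5, 23.4, 21.5], 0.83), ([325.3, 165.5, 26.1, 18.6], 0.6)]
strap_mid [([248.6, 261.3, 42.2, 41.0], 0.87)]
bottle_mid [([369.9, 137.6, 17.5, 29.8], 0.84), ([192.5, 170.6, 87.1, 63.0], 0.58)]
tray_bushing [([195.8, 171.8, 81.8, 62.0], 0.65)]
tray_block [([119.3, 227.7, 103.8, 81.3], 0.86)]
tray_strap [([232.8, 123.3, 74.6, 48.1], 0.93), ([281.3, 237.5, 33.0, 20.7], 0.7)]
wrist [ 0.21081886 -0.59357103  0.38547745] (337.98618167969863, 337.98618167969863, 319.7209806456049, 203.45067283818912)
bushing_1_mid []
block_1_mid [([28.5, 46.7, 89.1, 69.5], 0.79)]
strap_mid []
bottle_mid []
tray_bushing []
tray_block []
tray_strap []
```

View pics/scene0.png

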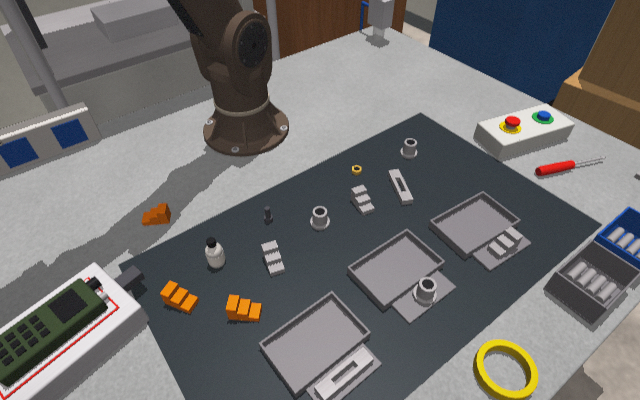

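View pics/side0.png

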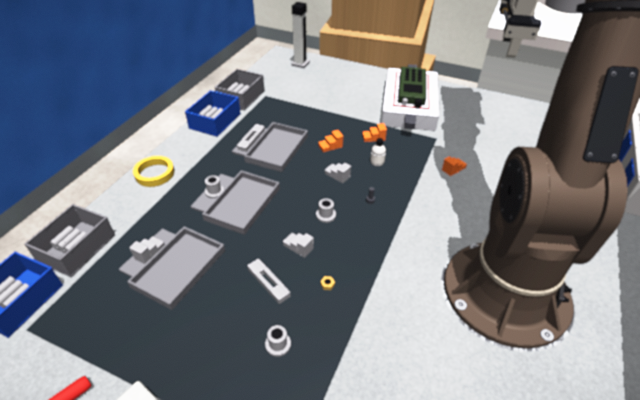

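The scene shows loose bushings at (408,148) and (319,218), bright blocks at (362,199) and (272,257), and the strap at (400,187). The bottle is at (214,253). The trays are block (475,225), bushing (396,267) and strap (315,340). The orange blocks at (178,297), (243,308) and (156,214) are look-alikes, and the nut (356,170) and screw (267,214) aren't part of the job. Next I triangulate roughly.

```bash
cat >> h.py <<'E'
def tri(obs):
    A=np.zeros((3,3));b=np.zeros(3)
    for v,p in obs:
        d=ray(v,p)[0]; d/=np.linalg.norm(d); P=np.eye(3)-np.outer(d,d); A+=P;b+=P@v['c']
    X=np.linalg.solve(A,b)
    return X,[np.linalg.norm(proj(v,X)[0]-p) for v,p in obs]
E
python3 - <<'E'
from h import *
a=grab('scene');b=grab('side')
for n,p,q in [('bushA top',(410,142),(277,332)),('bushB top',(320,211),(326,204)),('block1',(362,199),(299,243)),('block2',(272,257),(339,172)),('strap',(400,187),(269,281)),('bottle',(214,253),(378,152)),('nut',(356,170),(328,283)),('screw',(267,214),(371,195)),
 ('trayblock',(475,225),(177,266)),('traybush',(396,268),(241,201)),('traystrap',(315,341),(276,146))]:
    X,e=tri([(a,p),(b,q)]); print(n,X.round(3),np.round(e,1))
# tool axes
s=monitor.observe();print(cv2.Rodrigues(s['ee_rot'])[0].round(3)); im=imaging.get_image('wrist');print(np.array(im['mount']).round(3))
E
```

```text
bushA top [0.366 0.291 0.04 ] [0. 0.]
bushB top [ 0.416 -0.044  0.038] [0.1 0.1]
block1 [0.43  0.07  0.016] [0.1 0.1]
block2 [ 0.442 -0.19   0.013] [0.4 0.4]
strap [0.447 0.179 0.004] [0.4 0.5]
bottle [ 0.372 -0.287  0.031] [0.2 0.1]
nut [0.334 0.134 0.005] [0. 0.]
screw [ 0.337 -0.136  0.019] [0.4 0.4]
trayblock [0.64  0.225 0.006] [0.1 0.1]
traybush [0.618 0.002 0.008] [0.6 0.5]
traystrap [ 0.644 -0.227  0.008] [0.7 0.5]
[[ 0.975  0.221 -0.   ]
 [ 0.221 -0.975 -0.   ]
 [-0.     0.    -1.   ]]
[[-0.001 -0.961 -0.277  0.074]
 [ 1.    -0.001 -0.     0.   ]
 [ 0.    -0.277  0.961 -0.169]
 [ 0.     0.     0.     1.   ]]
```

Call:
move_arm([
  [2.1, 3.2, 0.9, 0, 0, -0.8],
  [2.1, 3.2, 0.9, 0, 0, -0.8],
  [2.1, 3.2, 0.9, 0, 0, -0.8],
  [2.1, 3.2, 0.9, 0, 0, -0.8],
  [2.1, 3.2, 0.9, 0, 0, -0.8],
  [2.1, 3.2, 0.9, 0, 0, -0.8],
  [2.1, 3.2, 0.9, 0, 0, -0.8],
  [2.1, 3.2, 0.9, 0, 0, -0.8],
], grip=1)

```text
clock: 2.15
position: [0.3067, -0.3522, 0.2888]
ee_rot: [3.136, 0.173, 0.0]
force: [0.6, -0.7, -0.0]
width: 0.999
```

Call:
move_arm([
  [2.1, 3.2, 0.9, 0, 0, -0.8],
  [2.1, 3.2, 0.9, 0, 0, -0.8],
  [2.1, 3.2, 0.9, 0, 0, -0.8],
  [2.1, 3.2, 0.9, 0, 0, -0.8],
  [2.1, 3.2, 0.9, 0, 0, -0.8],
  [2.1, 3.2, 0.9, 0, 0, -0.8],
  [2.1, 3.2, 0, 0, 0, -0.8],
  [0, 0, 0, 0, 0, 0],
])

```text
clock: 2.95
position: [0.4554, -0.1243, 0.3427]
ee_rot: [-3.139, -0.032, -0.003]
force: [0.3, -0.1, 0.6]
width: 1.002
```

Run:
```python
from h import *
import pickle
v=grab('wrist'); save(v,'w1.png')
v['o']={t:[(o['mask'],o['rect'],o['p']) for o in outline_of('wrist',t)] for t in ['bushing_1_mid','block_1_mid','strap_mid','bottle_mid','tray_bushing','tray_block','tray_strap']}
pickle.dump(v,open('w1.pkl','wb'))
for t in v['o']: print(t,[(np.round(r).astype(int).tolist(),round(p,2)) for m,r,p in v['o'][t]])
```

```text
bushing_1_mid [([26, 196, 45, 31], 0.67)]
block_1_mid [([348, 141, 36, 48], 0.78), ([475, 170, 43, 44], 0.68), ([426, 318, 16, 22], 0.64), ([418, 99, 53, 48], 0.6)]
strap_mid [([98, 124, 45, 74], 0.82)]
bottle_mid [([412, 203, 33, 30], 0.76)]
tray_bushing [([160, 0, 139, 82], 0.72)]
tray_block [([0, 0, 133, 67], 0.74)]
tray_strap [([337, 1, 134, 66], 0.58)]
```

Call:
move_arm([
  [1.2, 4, 0, 0, 0, 0],
  [1.2, 4, 0, 0, 0, 0],
  [1.2, 4, 0, 0, 0, 0],
  [1.2, 4, 0, 0, 0, 0],
  [1.2, 4, 0, 0, 0, 0],
  [1.2, 4, 0, 0, 0, 0],
  [0, 0, 0, 0, 0, 0],
])

```text
clock: 4.05
position: [0.5251, 0.1163, 0.342]
ee_rot: [-3.138, -0.032, 0.001]
force: [0.6, 0.8, 0.2]
width: 1.0
```

Run:
```python
from h import *
import pickle
v=grab('wrist'); save(v,'w2.png')
v['o']={t:[(o['mask'],o['rect'],o['p']) for o in outline_of('wrist',t)] for t in ['bushing_1_mid','block_1_mid','strap_mid','bottle_mid','tray_bushing','tray_block','tray_strap']}
pickle.dump(v,open('w2.pkl','wb'))
for t in v['o']: print(t,[(np.round(r).astype(int).tolist(),round(p,2)) for m,r,p in v['o'][t]])
```

```text
bushing_1_mid []
block_1_mid [([574, 152, 57, 47], 0.91), ([626, 216, 13, 38], 0.78), ([500, 190, 40, 49], 0.74)]
strap_mid [([259, 173, 46, 70], 0.55)]
bottle_mid []
tray_bushing [([341, 10, 137, 125], 0.63)]
tray_block [([181, 1, 128, 126], 0.92), ([259, 175, 45, 69], 0.47)]
tray_strap [([500, 0, 140, 121], 0.56)]
```

View pics/w1.png

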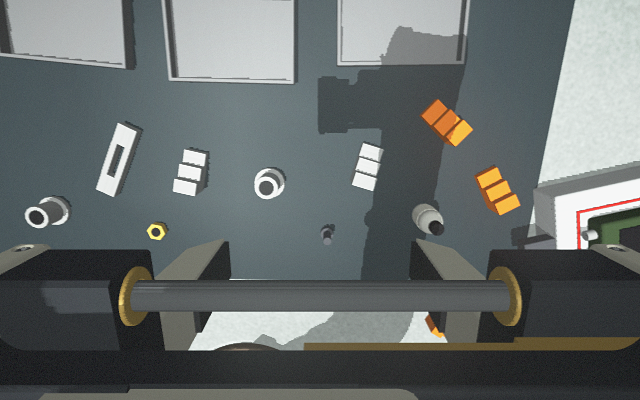

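View pics/w2.png

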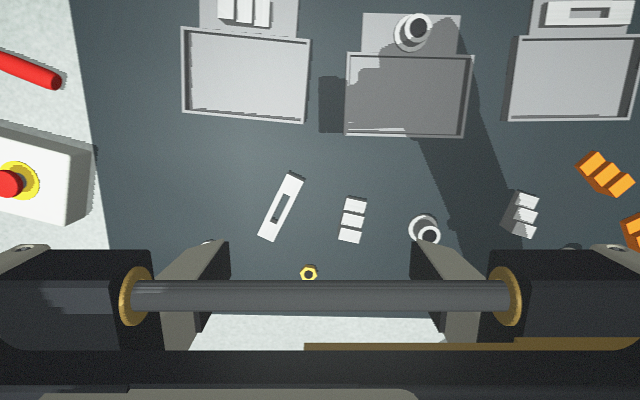

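```bash
cat > fit.py <<'E'
from h import *
import pickle
from scipy.optimize import minimize
def box(x0,x1,w,h): return np.array([[x,y,z] for x in(x0,x1) for y in(-w/2,w/2) for z in(0,h)])
def cyl(r,z0,z1):
    t=np.arange(24)*np.pi/12; return np.vstack([np.c_[r*np.cos(t),r*np.sin(t),0*t+z] for z in(z0,z1)])
M={'bush':[cyl(.023,0,.008),cyl(.017,.008,.04)],'block':[box(-.03,-.01,.032,.014),box(-.01,.01,.032,.026),box(.01,.03,.032,.038)],'strap':[box(-.055,.055,.028,.016)]}
def render(v,k,q,S=4):
    x,y,z,a=q; c,s=np.cos(a),np.sin(a); R=np.array([[c,-s,0],[s,c,0],[0,0,1]])
    m=np.zeros((400,640),np.uint8)
    for P in M[k]:
        h=cv2.convexHull(proj(v,P@R.T+[x,y,z]).astype(np.float32))
        cv2.fillPoly(m,[np.round(h*16).astype(np.int32)],255,cv2.LINE_AA,4)
    return m/255.
def mask(v,k,q,thr,r=12):
    w=cv2.dilate((render(v,k,q)>0).astype(np.uint8),np.ones((2*r+1,)*2))
    i=v['img'].astype(int); m=((i.max(2)>thr)&(i.max(2)-i.min(2)<60)&(w>0)).astype(np.uint8)
    m=cv2.morphologyEx(m,cv2.MORPH_CLOSE,np.ones((9,9)))
    n,l,st,_=cv2.connectedComponentsWithStats(m)
    m=(l==1+st[1:,4].argmax()).astype(np.uint8)
    ct,_=cv2.findContours(m,cv2.RETR_EXTERNAL,cv2.CHAIN_APPROX_NONE); cv2.drawContours(m,ct,-1,1,-1)
    return m.astype(float)
def fit(k,q0,views,thr=90,fz=None):
    ms=[mask(v,k,q0,thr) for v in views]
    def cost(q):
        q=q if fz is None else [q[0],q[1],fz,q[2]]
        return sum(np.abs(render(v,k,q)-m).sum()/m.sum() for v,m in zip(views,ms))/len(views)
    x0=np.array(q0) if fz is None else np.array([q0[0],q0[1],q0[3]])
    st=np.array([.006,.006,.006,.15]) if fz is None else np.array([.006,.006,.15])
    r=minimize(cost,x0,method='Nelder-Mead',options=dict(initial_simplex=np.vstack([x0,x0+np.diag(st)]),xatol=1e-5,fatol=1e-5,maxiter=300))
    return r.x,r.fun
E
python3 - <<'E'
from fit import *
w1=pickle.load(open('w1.pkl','rb'));w2=pickle.load(open('w2.pkl','rb'));a=grab('scene');b=grab('side')
pickle.dump(a,open('sc.pkl','wb'));pickle.dump(b,open('sd.pkl','wb'))
d=np.pi/180
for n,k,q,vs in [('bushA','bush',(.366,.291,0,0),[w1,a,b]),('bushB','bush',(.416,-.044,0,0),[w1,w2,a,b]),('block1','block',(.43,.07,0,80*d),[w1,w2,a,b]),('block1r','block',(.43,.07,0,-100*d),[w1,w2,a,b]),('block2','block',(.442,-.19,0,70*d),[w1,w2,a,b]),('block2r','block',(.442,-.19,0,-110*d),[w1,w2,a,b]),('strap','strap',(.447,.179,0,65*d),[w1,w2,a,b])]:
    x,f=fit(k,q,vs); y,g=fit(k,q,vs,fz=0.)
    print(n,x[:3].round(4),round(x[3]/d,1),round(f,3),'| z=0:',y[:2].round(4),round(y[2]/d,1),round(g,3))
for n,P in dict(block=[(181,112),(303,123),(311,39),(184,27)],bush=[(345,134),(465,138),(474,54),(346,52)],strap=[(502,120),(632,121),(640,38),(515,36)]).items():
    X=onz(w2,P,.022); print(n,X[:,:2].round(3).tolist(),X.mean(0).round(3),'yaw',np.round([np.degrees(np.arctan2(*(X[j]-X[i])[[1,0]])) for i,j in((0,3),(1,2))],1))
E
```

```text
bushA [0.3647 0.2943 0.0036] -0.5 0.305 | z=0: [0.3661 0.293 ] 6.1 0.315
bushB [ 0.4167 -0.0453  0.0014] 3.8 0.416 | z=0: [ 0.417  -0.0467] 3.4 0.418
block1 [0.4288 0.0642 0.0026] 80.3 0.689 | z=0: [0.4305 0.0644] 64.4 0.673
block1r [0.4346 0.0688 0.0037] -192.7 0.462 | z=0: [0.4359 0.0667] -193.9 0.475
block2 [ 0.444  -0.203   0.0055] 83.9 0.698 | z=0: [ 0.445  -0.2055] 83.6 0.694
block2r [ 0.4514 -0.1938  0.0068] -199.1 0.456 | z=0: [ 0.4497 -0.1948] -201.0 0.472
strap [0.4476 0.1507 0.0061] 87.6 1.11 | z=0: [0.4534 0.167 ] 74.0 1.131
block [[0.588, 0.312], [0.576, 0.141], [0.684, 0.131], [0.696, 0.298]] [0.636 0.221 0.022] yaw [-7.5 -5.3]
bush [[0.562, 0.082], [0.56, -0.089], [0.67, -0.086], [0.669, 0.085]] [ 0.615 -0.002  0.022] yaw [1.6 1.7]
strap [[0.585, -0.138], [0.588, -0.32], [0.693, -0.301], [0.693, -0.137]] [ 0.64  -0.224  0.022] yaw [ 0.5 10. ]
```

```bash
cat > run.py <<'E'
from fit import *
w1,w2,a,b=[pickle.load(open(f+'.pkl','rb')) for f in('w1','w2','sc','sd')]
d=np.pi/180
for v,n,p in((w1,'w1',(230,150)),(w2,'w2',(330,180)),(w2,'w2sh',(400,180)),(a,'a',(380,230)),(b,'b',(220,300))): print(n,v['img'][p[1],p[0]])
tiles=[]
for n,k,q,vs in [('bushA','bush',(.366,.291,0,0),[w1,a,b]),('bushB','bush',(.416,-.044,0,0),[w1,w2,a,b]),('block1','block',(.434,.067,0,-12*d),[w1,w2,a,b]),('block1r','block',(.434,.067,0,168*d),[w1,w2,a,b]),('block2','block',(.448,-.194,0,-16*d),[w1,w2,a,b]),('block2r','block',(.448,-.194,0,164*d),[w1,w2,a,b]),('strap','strap',(.45,.175,0,-20*d),[w1,w2,a,b])]:
    x,f=fit(k,q,vs,100); y,g=fit(k,q,vs,100,fz=0.)
    print(n,x[:3].round(4),round(x[3]/d,1),round(f,3),'| z=0:',y[:2].round(4),round(y[2]/d,1),round(g,3))
    row=[]
    for v in [w1,w2,a,b]:
        im=cv2.resize(v['img'][:,:,::-1],None,fx=2,fy=2,interpolation=cv2.INTER_CUBIC); s=(render(v,k,[y[0],y[1],0,y[2]])>.5).astype(np.uint8); s=cv2.resize(s,None,fx=2,fy=2)
        ct,_=cv2.findContours(s,0,2); cv2.drawContours(im,ct,-1,(0,0,255),1)
        m=(mask(v,k,q,100)>.5).astype(np.uint8); ct,_=cv2.findContours(cv2.resize(m,None,fx=2,fy=2),0,2); cv2.drawContours(im,ct,-1,(0,255,0),1)
        c=(proj(v,[y[0],y[1],.01])[0]*2).astype(int); im=cv2.copyMakeBorder(im,80,80,80,80,0); row.append(im[c[1]+30:c[1]+130,c[0]+5:c[0]+155])
    tiles.append(np.hstack([cv2.resize(r,(150,100)) for r in row]))
T=np.vstack(tiles); cv2.imwrite('pics/fit1.png',cv2.resize(T,(int(600*.85),int(T.shape[0]*.85))))
E
python3 run.py
```

```text
w1 [115 130 131]
w2 [101 115 118]
w2sh [ 94 107 107]
a [63 72 75]
b [56 66 73]
bushA [ 0.3659  0.2919 -0.0007] 2.0 0.264 | z=0: [0.3659 0.2919] 0.4 0.267
bushB [ 0.4166 -0.0451  0.0014] 3.5 0.421 | z=0: [ 0.4173 -0.0467] 0.6 0.42
block1 [0.4293 0.0738 0.0079] -19.8 0.562 | z=0: [0.4238 0.0759] -25.7 0.587
block1r [0.4351 0.0671 0.0018] 165.7 0.491 | z=0: [0.4356 0.0668] 163.9 0.496
block2 [ 0.4462 -0.1921  0.0132] -15.5 0.702 | z=0: [ 0.4409 -0.1954] -6.9 0.795
block2r [ 0.4487 -0.1933  0.0052] 157.2 0.55 | z=0: [ 0.4487 -0.1943] 160.5 0.576
strap [0.4462 0.181  0.0078] -27.1 0.469 | z=0: [0.4484 0.1778] -26.6 0.472
```

View pics/fit1.png

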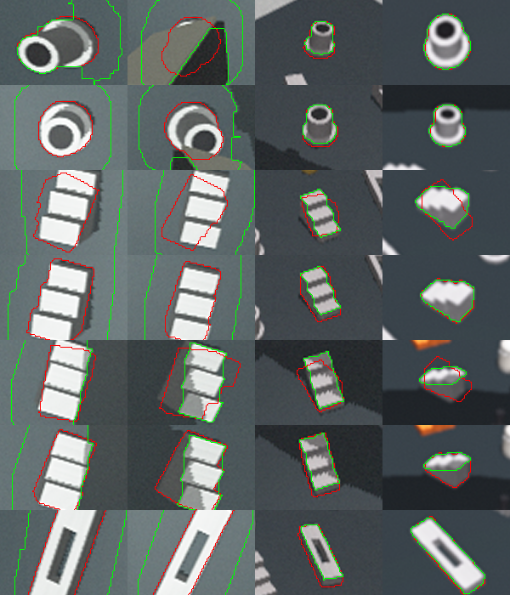

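```bash
sed -i "s/def mask(v,k,q,thr,r=12):/def mask(v,k,q,thr,r=12):\n    thr=v.get('thr',thr)/; " fit.py
sed -i "s/^d=np.pi.*/d=np.pi\/180\nw1['thr']=158;w2['thr']=150;a['thr']=92;b['thr']=92/; s/('block1','block',(.434,.067,0,-12\*d),\[w1,w2,a,b\]),//; s/('block2','block',(.448,-.194,0,-16\*d),\[w1,w2,a,b\]),//; s/164\*d),\[w1,w2,a,b\]/164*d),[w1,a,b]/; s/,100)/,92)/g; s/fit1/fit2/; s/'bush',(.416,-.044,0,0),\[w1,w2,a,b\]/'bush',(.416,-.044,0,0),[w1,a,b]/; s/^for v,n,p.*//" run.py; python3 run.py
```

```text
bushA [0.3649 0.2938 0.002 ] 6.8 0.431 | z=0: [0.3656 0.2931] 4.6 0.433
bushB [ 4.168e-01 -4.710e-02 -1.000e-04] 6.1 0.127 | z=0: [ 0.4172 -0.0467] 3.8 0.128
block1r [0.4349 0.0666 0.002 ] 165.7 0.283 | z=0: [0.4355 0.0664] 167.1 0.291
block2r [ 0.4489 -0.1927  0.0043] 162.1 0.297 | z=0: [ 0.4486 -0.194 ] 161.0 0.31
strap [0.4465 0.1785 0.0024] -26.1 0.224 | z=0: [0.4474 0.178 ] -25.9 0.223
```

View pics/fit2.png

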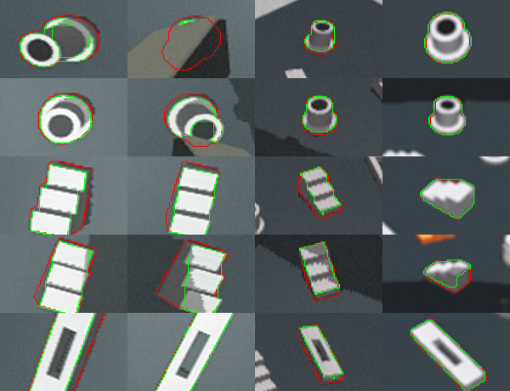

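The fits agree: bushings at (0.366, 0.293) and (0.417, -0.047), blocks at (0.435, 0.066) and (0.449, -0.194), strap at (0.447, 0.178). Undersides come out 0 to 4 mm above the table. The long axes actually lie near world x, not y as the text says. Both view angles show this, so I follow the images. I start with the strap.

Call:
move_arm([
  [-1.0, 0.8, -3, 0, 0, -3.2],
  [-1.0, 0.8, -3, 0, 0, -3.2],
  [-1.0, 0.8, -3, 0, 0, -3.2],
  [-1.0, 0.8, -3, 0, 0, -3.2],
  [-1.0, 0.8, -3, 0, 0, -3.2],
  [-1.0, 0.8, -3, 0, 0, -3.2],
  [-1.0, 0.8, -3, 0, 0, -3.2],
  [-0.8, 0.6, -1, 0, 0, -3.2],
], grip=0.75)

```text
clock: 5.35
position: [0.4451, 0.1717, 0.1198]
ee_rot: [3.065, -0.679, -0.005]
force: [0.1, -0.0, 0.8]
width: 0.75
```

Call:
move_arm([
  [0, 0, 0, 0, 0, 0],
  [0, 0, 0, 0, 0, 0],
])

```text
clock: 5.55
position: [0.4477, 0.1724, 0.1228]
ee_rot: [-3.068, 0.673, -0.001]
force: [0.5, 0.1, 0.3]
width: 0.75
```

```bash
cat > near.py <<'E'
import sys
from fit import *
k,x,y,z,yaw,f,thr=sys.argv[1],*map(float,sys.argv[2:6]),sys.argv[6],float(sys.argv[7])
s=monitor.observe(); v=grab('wrist'); v['thr']=thr; r=np.array(s['ee_rot'])
print('tcp',np.round(s['position'],4),'yaw',round(2*np.degrees(np.arctan2(r[1],r[0])),1)%360,'joints',np.round(s['joints'],2))
q=[x,y,z,np.radians(yaw)]; p,c=fit(k,q,[v],thr,fz=z); print('fit',p[:2].round(4),np.degrees(p[2]).round(1),round(c,3))
m=(mask(v,k,q,thr)>.5).astype(np.uint8); im=v['img'][:,:,::-1].copy()
for mm,col in((m,(0,255,0)),((render(v,k,[p[0],p[1],z,p[2]])>.5).astype(np.uint8),(0,0,255))):
    ct,_=cv2.findContours(mm,0,2); cv2.drawContours(im,ct,-1,col,1)
cv2.imwrite('pics/'+f,im[:320])
E
python3 near.py strap 0.447 0.178 0 -25 n_strap.png 150
```

```text
tcp [0.4477 0.1724 0.1228] yaw 335.3 joints [-0.12  0.35 -0.45  2.01  0.2   0.83 -2.69]
fit [0.4455 0.1801] -27.1 0.309
```

View pics/n_strap.png

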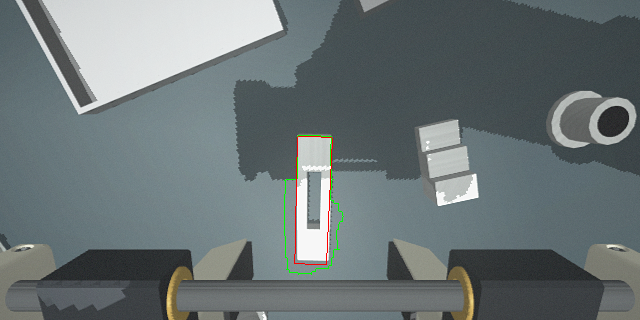

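Call:
move_arm([
  [-0.1, 0.7, -3, 0, 0, 0],
  [0, 0, -3, 0, 0, 0],
  [0, 0, -2, 0, 0, 0],
  [0, 0, -1.2, 0, 0, 0],
  [0, 0, -0.8, 0, 0, 0],
  [0, 0, 0, 0, 0, 0],
  [0, 0, 0, 0, 0, 0],
])

```text
clock: 6.3
position: [0.4469, 0.1796, 0.023]
ee_rot: [-3.067, 0.676, -0.002]
force: [-0.4, 0.6, -0.3]
width: 0.748
```

Call:
move_arm([
  [0, 0, 0, 0, 0, 0],
  [0, 0, 0, 0, 0, 0],
  [0, 0, 0, 0, 0, 0],
  [0, 0, 0, 0, 0, 0],
  [0, 0, 0, 0, 0, 0],
  [0, 0, 0, 0, 0, 0],
], grip=0.15, force=40)

```text
clock: 6.9
position: [0.4461, 0.1795, 0.0223]
ee_rot: [3.068, -0.676, 0.0]
force: [0.2, 0.4, 0.2]
width: 0.28
```

Call:
move_arm([
  [0, 0, 1, 0, 0, 0],
  [0, 0, 2, 0, 0, 0],
  [0, 0, 3, 0, 0, 0],
  [0, 0, 3, 0, 0, 0],
  [0, 0, 1, 0, 0, 0],
  [0, 0, 0, 0, 0, 0],
])

```text
clock: 7.5
position: [0.4471, 0.1799, 0.124]
ee_rot: [-3.066, 0.675, -0.004]
force: [0.2, 0.4, -1.2]
width: 0.149
```

The jaws closed to 14 mm, which is narrower than the strap, so the grasp missed. I look again.

```bash
python3 near.py strap 0.447 0.178 0 -25 n_strap2.png 150
python3 - <<'E'
from h import *
print(monitor.observe()['width'],monitor.observe()['force'])
E
```

```text
tcp [0.4471 0.1799 0.124 ] yaw 335.2 joints [-0.24  0.33 -0.32  2.01  0.14  0.82 -2.64]
fit [0.4461 0.1787] -25.9 0.244
0.1495788657846827 [ 0.01849602  0.43294623 -0.60928816]
```

View pics/n_strap2.png

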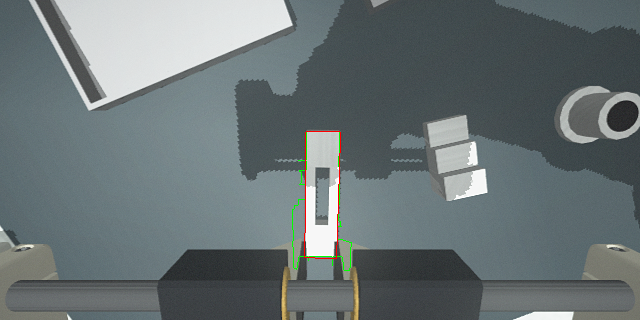

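Call:
move_arm([
  [0, 0, 0, 0, 0, 0],
  [0, 0, 0, 0, 0, 0],
  [0, 0, -3, 0, 0, 0],
  [0, 0, -3, 0, 0, 0],
  [0, 0, -2, 0, 0, 0],
  [0, 0, -1.4, 0, 0, 0],
  [0, 0, -0.8, 0, 0, 0],
  [0, 0, 0, 0, 0, 0],
], grip=0.65)

```text
clock: 8.35
position: [0.4451, 0.1791, 0.0189]
ee_rot: [3.067, -0.675, -0.004]
force: [0.5, -0.1, -0.4]
width: 0.651
```

Call:
move_arm([
  [0, 0, 0, 0, 0, 0],
  [0, 0, 0, 0, 0, 0],
  [0, 0, 0, 0, 0, 0],
  [0, 0, 0, 0, 0, 0],
  [0, 0, 0, 0, 0, 0],
  [0, 0, 0, 0, 0, 0],
  [0, 0, 0, 0, 0, 0],
  [0, 0, 0, 0, 0, 0],
], grip=0.0, force=45)

```text
clock: 9.15
position: [0.4461, 0.1794, 0.0202]
ee_rot: [3.068, -0.676, -0.0]
force: [0.5, 0.3, 0.2]
width: 0.018
```

Call:
move_arm([
  [0, 0, 0, 0, 0, 0],
  [0, 0, 0, 0, 0, 0],
  [0, 0, 0, 0, 0, 0],
])

```text
clock: 9.45
position: [0.4461, 0.1794, 0.0202]
ee_rot: [3.068, -0.676, -0.0]
force: [0.9, 0.4, -0.1]
width: 0.007
```

Run:
```python
from h import *
w=grab('wrist'); s=grab('side'); a=grab('scene'); 
def cr(v,b): x,y,ww,h=b; return cv2.resize(v['img'][y:y+h,x:x+ww,::-1],(390,290),interpolation=cv2.INTER_CUBIC)
cv2.imwrite('pics/dbg.png',np.vstack([np.hstack([cr(w,(200,100,240,180)),cr(s,(190,190,160,120))]),np.hstack([cr(a,(310,90,160,120)),cr(w,(0,0,640,400))])]))
```

```text
(no output)
```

View pics/dbg.png

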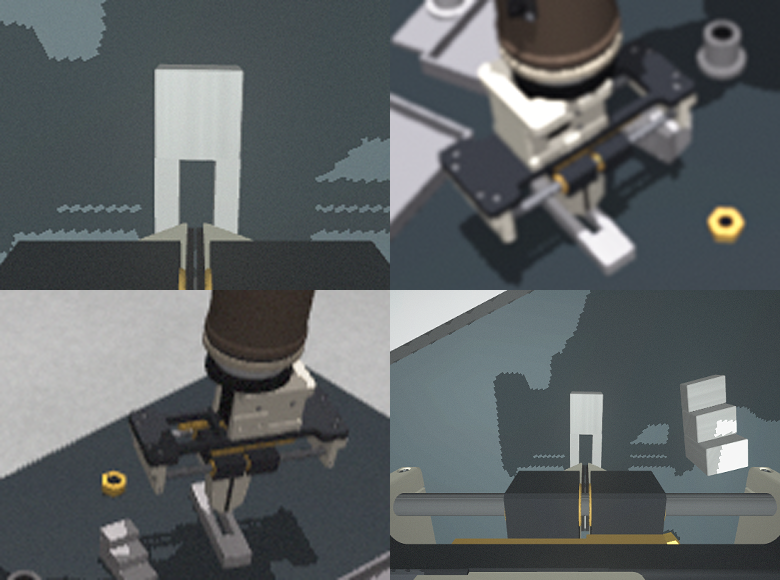

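Run:
```python
from h import *
p=monitor.observe()['position']; print(p)
out=[]
for n,b in (('side',(225,230,90,80)),('scene',(370,150,60,55))):
    v=grab(n); x,y,w,h=b; k=390/w
    im=cv2.resize(v['img'][y:y+h,x:x+w,::-1],None,fx=k,fy=k,interpolation=cv2.INTER_CUBIC)
    for z in (0,.02,.04,.06):
        q=((proj(v,[p[0],p[1],z])[0]-[x,y]+.5)*k).astype(int); cv2.circle(im,q.tolist(),3,(0,0,255),-1); cv2.putText(im,str(int(z*1000)),(q+[6,0]).tolist(),0,.4,(0,255,255),1)
    out.append(cv2.resize(im,(390,355)))
cv2.imwrite('pics/dbg2.png',np.hstack(out))
```

```text
[0.44604568 0.1794314  0.02023315]
```

View pics/dbg2.png

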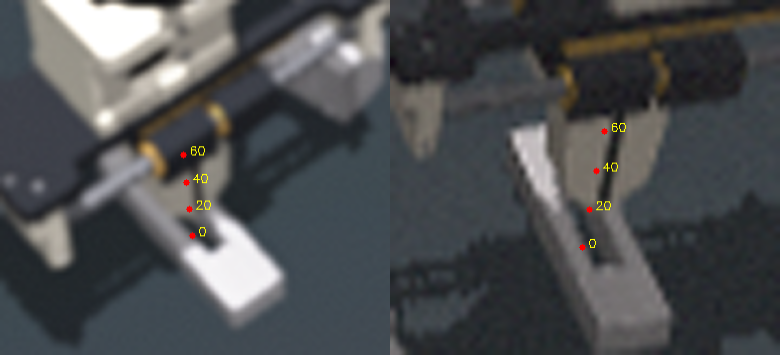

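In both fixed cameras the fingertips end at about the reported TCP height, not 19 mm ahead of it. The jaws therefore closed above the 16 mm strap. I lift, open, and descend about 15 mm lower, watching the force.

Call:
move_arm([
  [0, 0, 2, 0, 0, 0],
  [0, 0, 0, 0, 0, 0],
  [0, 0, 0, 0, 0, 0],
  [0, 0, 0, 0, 0, 0],
  [0, 0, 0, 0, 0, 0],
  [0, 0, 0, 0, 0, 0],
  [0, 0, 0, 0, 0, 0],
], grip=0.6)

```text
clock: 10.4
position: [0.4459, 0.1794, 0.04]
ee_rot: [3.068, -0.676, -0.001]
force: [1.3, -0.0, 0.6]
width: 0.562
```

Call:
move_arm([
  [0, 0, -1, 0, 0, 0],
  [0, 0, -1, 0, 0, 0],
  [0, 0, -0.7, 0, 0, 0],
  [0, 0, -0.4, 0, 0, 0],
  [0, 0, -0.2, 0, 0, 0],
  [0, 0, 0, 0, 0, 0],
])

```text
clock: 11.0
position: [0.4459, 0.1794, 0.0069]
ee_rot: [3.068, -0.675, -0.001]
force: [-1.1, 0.1, 0.4]
width: 0.603
```

Call:
move_arm([
  [0, 0, -0.2, 0, 0, 0],
  [0, 0, 0, 0, 0, 0],
  [0, 0, 0, 0, 0, 0],
  [0, 0, 0, 0, 0, 0],
  [0, 0, 0, 0, 0, 0],
  [0, 0, 0, 0, 0, 0],
  [0, 0, 0, 0, 0, 0],
], grip=0.1, force=45)

```text
clock: 11.7
position: [0.4467, 0.1798, 0.0058]
ee_rot: [-3.067, 0.675, -0.002]
force: [0.2, 0.1, 4.1]
width: 0.111
```

Call:
move_arm([
  [0, 0, 0.5, 0, 0, 0],
  [0, 0, 1, 0, 0, 0],
  [0, 0, 2, 0, 0, 0],
  [0, 0, 3, 0, 0, 0],
  [0, 0, 3, 0, 0, 0],
  [0, 0, 0.5, 0, 0, 0],
  [0, 0, 0, 0, 0, 0],
])

```text
clock: 12.4
position: [0.4468, 0.1797, 0.1067]
ee_rot: [-3.066, 0.676, -0.004]
force: [0.3, -1.3, -0.1]
width: 0.099
```

The width and the 4 N upward force show the tips were resting on the strap's top, so the true tips are about 12 mm behind the reported TCP. I lower in small, force-watched steps.

Call:
move_arm([
  [0, 0, -2, 0, 0, 0],
  [0, 0, -2, 0, 0, 0],
  [0, 0, -2, 0, 0, 0],
  [0, 0, -2, 0, 0, 0],
  [0, 0, -1.5, 0, 0, 0],
  [0, 0, -0.8, 0, 0, 0],
  [0, 0, 0, 0, 0, 0],
  [0, 0, 0, 0, 0, 0],
], grip=0.6)

```text
clock: 13.2
position: [0.446, 0.1795, 0.0023]
ee_rot: [3.068, -0.675, -0.001]
force: [0.5, 0.3, -0.3]
width: 0.601
```

Call:
move_arm([
  [0, 0, -0.3, 0, 0, 0],
  [0, 0, -0.2, 0, 0, 0],
  [0, 0, 0, 0, 0, 0],
])

```text
clock: 13.5
position: [0.4462, 0.1794, -0.0026]
ee_rot: [-3.068, 0.676, -0.0]
force: [0.2, 0.6, 0.1]
width: 0.603
```

Run:
```python
from h import *
p=monitor.observe()['position']; print(p,monitor.observe()['force'])
out=[]
for n,b in (('side',(225,220,100,90)),('wrist',(200,120,240,216))):
    v=grab(n); x,y,w,h=b; k=390/w
    im=cv2.resize(v['img'][y:y+h,x:x+w,::-1],None,fx=k,fy=k,interpolation=cv2.INTER_CUBIC)
    out.append(cv2.resize(im,(390,351)))
cv2.imwrite('pics/dbg3.png',np.hstack(out))
```

```text
[ 0.44619029  0.17942357 -0.00262626] [0.15638794 0.60548147 0.05023492]
```

View pics/dbg3.png

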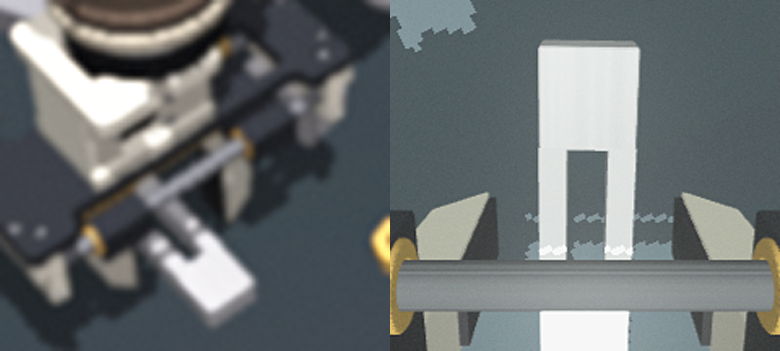

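Call:
move_arm([
  [0, 0, -0.2, 0, 0, 0],
  [0, 0, -0.2, 0, 0, 0],
  [0, 0, 0, 0, 0, 0],
])

```text
clock: 13.9
position: [0.4459, 0.1793, -0.007]
ee_rot: [3.068, -0.676, -0.001]
force: [-0.1, -0.2, -0.3]
width: 0.6
```

Call:
move_arm([
  [0, 0, 0, 0, 0, 0],
  [0, 0, 0, 0, 0, 0],
  [0, 0, 0, 0, 0, 0],
  [0, 0, 0, 0, 0, 0],
  [0, 0, 0, 0, 0, 0],
  [0, 0, 0, 0, 0, 0],
], grip=0.2, force=45)

```text
clock: 14.5
position: [0.4461, 0.1794, -0.0067]
ee_rot: [3.068, -0.676, 0.0]
force: [-0.0, -0.0, 0.1]
width: 0.301
```

Gripped: the opening is 27.7 mm, matching the 28 mm strap. I lift, turn by +115° and carry it to the strap tray.

Call:
move_arm([
  [0, 0, 0.5, 0, 0, 0],
  [0, 0, 1, 0, 0, 0],
  [0, 0, 2, 0, 0, 0],
  [0, 0, 3, 0, 0, 0],
  [0, 0, 3, 0, 0, 0],
  [0, 0, 1, 0, 0, 0],
  [0, 0, 0, 0, 0, 0],
])

```text
clock: 15.2
position: [0.447, 0.1798, 0.0997]
ee_rot: [-3.066, 0.676, -0.004]
force: [-0.2, 0.3, -3.2]
width: 0.303
```

Call:
move_arm([
  [1.3, -2.7, 0, 0, 0, 7.7],
  [1.3, -2.7, 0, 0, 0, 7.7],
  [1.3, -2.7, 0, 0, 0, 7.7],
  [1.3, -2.7, 0, 0, 0, 7.7],
  [1.3, -2.7, 0, 0, 0, 7.7],
  [1.3, -2.7, 0, 0, 0, 7.7],
  [1.3, -2.7, 0, 0, 0, 7.7],
  [1.3, -2.7, 0, 0, 0, 7.7],
])

```text
clock: 16.0
position: [0.5493, -0.0378, 0.0962]
ee_rot: [-2.977, -0.999, 0.004]
force: [0.6, 0.2, -3.9]
width: 0.298
```

Call:
move_arm([
  [1.3, -2.7, 0, 0, 0, 7.7],
  [1.3, -2.7, 0, 0, 0, 7.7],
  [1.3, -2.7, 0, 0, 0, 7.7],
  [1.3, -2.7, 0, 0, 0, 7.7],
  [1.3, -2.7, 0, 0, 0, 7.7],
  [1.3, -2.7, 0, 0, 0, 7.7],
  [1.3, -2.7, 0, 0, 0, 7.7],
  [0, 0, 0, 0, 0, 0],
])

```text
clock: 16.8
position: [0.6405, -0.2316, 0.0949]
ee_rot: [-2.21, -2.232, 0.004]
force: [0.2, -0.5, -4.1]
width: 0.302
```

```bash
cat > st.py <<'E'
from h import *
s=monitor.observe(); r=s['ee_rot']; print('tcp',np.round(s['position'],4),'yaw',round((2*np.degrees(np.arctan2(r[1],r[0]))+180)%360-180,1),'F',np.round(s['force'],1),'w',round(s['width'],3),'t',s['clock'],'j',np.round(s['joints'],2))
E
python3 st.py
```

```text
tcp [ 0.6405 -0.2316  0.0949] yaw 90.6 F [ 0.2 -0.5 -4.1] w 0.302 t 16.8 j [ 0.63  0.71 -0.61  1.51  0.44  1.06 -0.07]
```

Call:
move_arm([
  [0, 0.8, -2, 0, 0, 0],
  [0, 0, -2, 0, 0, 0],
  [0, 0, -2, 0, 0, 0],
  [0, 0, -2, 0, 0, 0],
  [0, 0, -0.8, 0, 0, 0],
  [0, 0, -0.4, 0, 0, 0],
  [0, 0, -0.2, 0, 0, 0],
  [0, 0, 0, 0, 0, 0],
])

```text
clock: 17.6
position: [0.6414, -0.2175, 0.0046]
ee_rot: [2.208, 2.234, 0.001]
force: [0.1, 0.4, -3.4]
width: 0.301
```

```bash
python3 st.py
```

```text
tcp [ 0.6414 -0.2175  0.0046] yaw 90.7 F [ 0.1  0.4 -3.4] w 0.301 t 17.6 j [ 0.59  0.81 -0.56  1.59  0.51  0.9  -0.15]
```

Call:
move_arm([
  [0, 0, -0.3, 0, 0, 0],
  [0, 0, -0.2, 0, 0, 0],
  [0, 0, -0.1, 0, 0, 0],
  [0, 0, -0.1, 0, 0, 0],
  [0, 0, 0, 0, 0, 0],
  [0, 0, 0, 0, 0, 0],
])

```text
clock: 18.2
position: [0.6411, -0.2176, -0.0026]
ee_rot: [2.208, 2.234, 0.0]
force: [-0.7, -0.4, -2.6]
width: 0.303
```

Call:
move_arm([
  [0, 0, -0.1, 0, 0, 0],
  [0, 0, 0, 0, 0, 0],
])

```text
clock: 18.4
position: [0.6412, -0.2176, -0.0026]
ee_rot: [2.208, 2.234, -0.0]
force: [-4.3, 0.9, 8.9]
width: 0.3
```

```bash
python3 st.py
```

```text
tcp [ 0.6412 -0.2176 -0.0026] yaw 90.7 F [-4.3  0.9  8.9] w 0.3 t 18.4 j [ 0.59  0.81 -0.56  1.59  0.52  0.89 -0.15]
```

Run:
```python
from h import *
b=grab('side'); c=b['c']
# leg bottom pixel of earlier picture: intersect with vertical jaw plane through TCP
p=np.array([.446,.1794,0]); ps=np.radians(-24.8); n=np.array([np.cos(ps),np.sin(ps),0])
for px in [(237.7,289),(244,275)]:
    d=ray(b,px)[0]; 
    for off in(-.02,0,.02):
        t=((p+off*n-c)@n)/(d@n); print(px,off,(c+t*d).round(3))
out=[]
for nm,bb in (('scene',(230,220,180,165)),('side',(200,90,150,137))):
    v=grab(nm); x,y,w,h=bb
    out.append(cv2.resize(v['img'][y:y+h,x:x+w,::-1],(395,360),interpolation=cv2.INTER_CUBIC))
cv2.imwrite('pics/rel.png',np.hstack(out))
```

```text
(237.7, 289) -0.02 [0.461 0.26  0.074]
(237.7, 289) 0 [0.475 0.243 0.044]
(237.7, 289) 0.02 [0.49  0.227 0.014]
(244, 275) -0.02 [0.454 0.244 0.101]
(244, 275) 0 [0.468 0.227 0.072]
(244, 275) 0.02 [0.482 0.209 0.043]
```

View pics/rel.png

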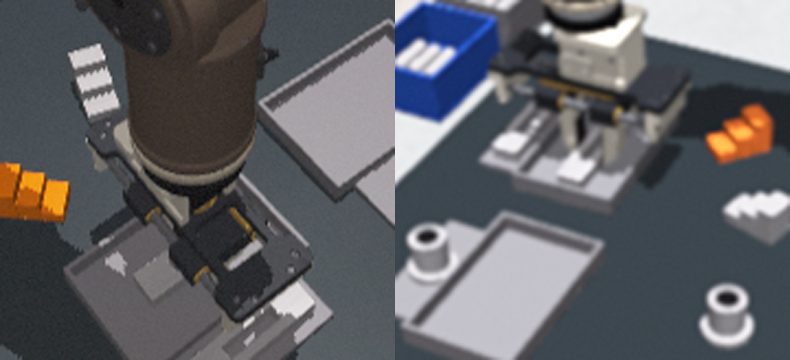

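Side view: the strap lies in its tray between the fingers, along the tray, and the sample and orange blocks are clear of it. Outer guide legs hang about 80 mm from the jaw centre and reach nearly to tip height, so I plan around them. I release and lift.

Call:
move_arm([
  [0, 0, 0, 0, 0, 0],
  [0, 0, 0, 0, 0, 0],
  [0, 0, 0, 0, 0, 0],
  [0, 0, 0, 0, 0, 0],
], grip=0.45)

```text
clock: 18.95
position: [0.6413, -0.2175, -0.0038]
ee_rot: [2.208, 2.234, 0.0]
force: [-0.1, -0.1, 0.6]
width: 0.451
```

Call:
move_arm([
  [0, 0, 0.5, 0, 0, 0],
  [0, 0, 1.5, 0, 0, 0],
  [0, 0, 3, 0, 0, 0],
  [0, 0, 4, 0, 0, 0],
  [0, 0, 4, 0, 0, 0],
  [-2.5, 2, 1, 0, 0, 0],
  [-3, 2.4, 0, 0, 0, 0],
  [-3, 2.4, 0, 0, 0, 0],
])

```text
clock: 19.75
position: [0.5557, -0.1487, 0.1381]
ee_rot: [2.207, 2.232, 0.002]
force: [0.1, 0.4, 0.8]
width: 0.446
```

Call:
move_arm([
  [-3, 2.4, 0, 0, 0, 0],
  [-3, 2.4, 0, 0, 0, 0],
  [-3, 2.4, 0, 0, 0, 0],
  [-3, 2.1, 0, 0, 0, 0],
  [-1.9, 1, 0, 0, 0, 0],
  [0, 0, 0, 0, 0, 0],
  [0, 0, 0, 0, 0, 0],
], grip=0.75)

```text
clock: 20.45
position: [0.4178, -0.0467, 0.1373]
ee_rot: [2.207, 2.233, 0.001]
force: [-0.4, -0.5, 0.1]
width: 0.751
```

```bash
python3 st.py; python3 near.py bush 0.417 -0.047 0 0 n_bushB.png 165
python3 - <<'E'
from h import *
a=grab('scene');b=grab('side'); import pickle
# overlay strap at expected place
from fit import *
for z in(0,.004,.008):
  print(z,fit('strap',(.641,-.218,z,np.radians(90)),[{**b,'thr':185}],185,fz=z))
E
```

```text
tcp [ 0.4178 -0.0467  0.1373] yaw 90.7 F [-0.4 -0.5  0.1] w 0.751 t 20.45 j [ 0.63  0.3  -0.77  2.1   0.28  0.84 -0.29]
tcp [ 0.4178 -0.0467  0.1373] yaw 90.7 joints [ 0.63  0.3  -0.77  2.1   0.28  0.84 -0.29]
fit [ 0.4174 -0.047 ] 4.9 0.164
0 (array([ 0.66867883, -0.22195483,  1.6138223 ]), np.float64(0.5894025704063481))
0.004 (array([ 0.66706553, -0.21813382,  1.52448252]), np.float64(0.6032936553796371))
0.008 (array([ 0.66409848, -0.21335581,  1.63482243]), np.float64(0.6097849584708158))
```

View pics/n_bushB.png

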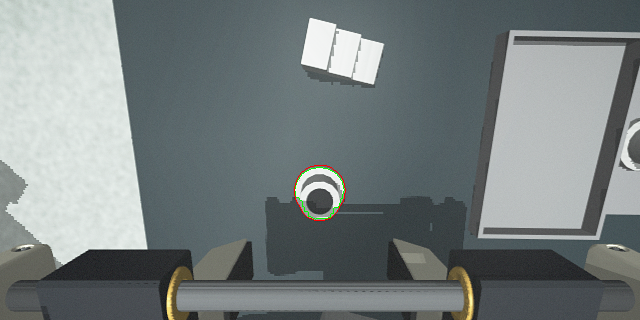

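The bushing sits right under the TCP, with the fit at (0.4174, -0.0470). Down to TCP z = 10 mm.

Call:
move_arm([
  [0, 0, -3, 0, 0, 0],
  [0, 0, -3, 0, 0, 0],
  [0, 0, -3, 0, 0, 0],
  [0, 0, -2, 0, 0, 0],
  [0, 0, -1, 0, 0, 0],
  [0, 0, -0.7, 0, 0, 0],
  [0, 0, 0, 0, 0, 0],
])

```text
clock: 21.3
position: [0.4173, -0.0466, 0.009]
ee_rot: [-2.208, -2.234, 0.0]
force: [-0.1, 0.2, 0.5]
width: 0.748
```

Call:
move_arm([
  [0, 0, 0, 0, 0, 0],
  [0, 0, 0, 0, 0, 0],
  [0, 0, 0, 0, 0, 0],
  [0, 0, 0, 0, 0, 0],
  [0, 0, 0, 0, 0, 0],
  [0, 0, 0, 0, 0, 0],
  [0, 0, 0, 0, 0, 0],
  [0, 0, 0, 0, 0, 0],
], grip=0.25)

```text
clock: 22.1
position: [0.4173, -0.0466, 0.0095]
ee_rot: [2.208, 2.234, 0.0]
force: [-0.9, 0.0, 6.4]
width: 0.357
```

Call:
move_arm([
  [0, 0, 0, 0, 0, 0],
  [0, 0, 0, 0, 0, 0],
  [0, 0, 0, 0, 0, 0],
])

```text
clock: 22.4
position: [0.4173, -0.0467, 0.0095]
ee_rot: [2.208, 2.234, 0.0]
force: [-0.6, -0.9, 6.1]
width: 0.361
```

Call:
move_arm([
  [0, 0, 0.3, 0, 0, 0],
  [0, 0, 0.5, 0, 0, 0],
  [0, 0, 0, 0, 0, 0],
])

```text
clock: 22.7
position: [0.4172, -0.0465, 0.0177]
ee_rot: [2.208, 2.234, 0.001]
force: [-0.2, 0.1, -2.6]
width: 0.362
```

Call:
move_arm([
  [0, 0, 2, 0, 0, 0],
  [0, 0, 3, 0, 0, 0],
  [0, 0, 3, 0, 0, 2],
  [1.5, 0.8, 0, 0, 0, 7],
  [1.5, 0.8, 0, 0, 0, 8],
  [1.5, 0.8, 0, 0, 0, 8],
  [1.5, 0.8, 0, 0, 0, 8],
  [1.5, 0.8, 0, 0, 0, 8],
])

```text
clock: 23.5
position: [0.4924, -0.0064, 0.0971]
ee_rot: [-1.278, -2.87, 0.0]
force: [0.8, -1.7, -2.5]
width: 0.358
```

Call:
move_arm([
  [2, 0.8, 0, 0, 0, 8],
  [2, 0.8, 0, 0, 0, 8],
  [2, 0.8, 0, 0, 0, 8],
  [2, 0.8, 0, 0, 0, 8],
  [2, 0.8, 0, 0, 0, 8],
  [0, 0.2, 0, 0, 0, 8],
  [0, 0, 0, 0, 0, 0],
  [0, 0, 0, 0, 0, 0],
])

```text
clock: 24.3
position: [0.5914, 0.0352, 0.0968]
ee_rot: [-0.015, -3.14, -0.0]
force: [0.2, -0.6, -1.9]
width: 0.359
```

```bash
python3 st.py
python3 - <<'E'
from h import *
v=grab('wrist'); save(v,'carryB.png')
E
```

```text
tcp [0.5914 0.0352 0.0968] yaw 179.4 F [ 0.2 -0.6 -1.9] w 0.359 t 24.3 j [ 0.5   0.74 -1.03  1.73  0.7   1.09  0.8 ]
```

View pics/carryB.png

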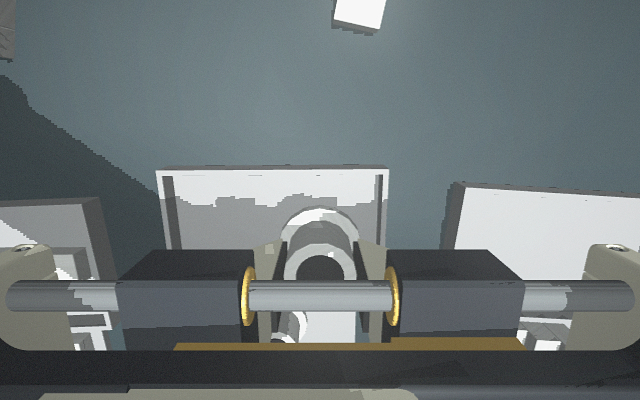

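Run:
```python
from h import *
v=grab('wrist')
print(onz(v,[(157,171),(388,168)],.022).round(4).tolist())
print(onz(v,[(453,182)],.022).round(4).tolist())
```

```text
[[0.5609, -0.0844, 0.022], [0.5606, 0.0845, 0.022]]
[[0.5716, 0.1329, 0.022]]
```

The tray is confirmed: its near wall is at x=0.561 and it is centred on y=0. I lower the bushing.

Call:
move_arm([
  [0, 0, -2.5, 0, 0, 0],
  [0, 0, -2.5, 0, 0, 0],
  [0, 0, -1.5, 0, 0, 0],
  [0, 0, -0.8, 0, 0, 0],
  [0, 0, -0.4, 0, 0, 0],
  [0, 0, -0.3, 0, 0, 0],
  [0, 0, -0.1, 0, 0, 0],
  [0, 0, 0, 0, 0, 0],
])

```text
clock: 25.2
position: [0.5924, 0.0355, 0.0167]
ee_rot: [0.01, 3.141, 0.0]
force: [0.2, 0.2, -2.4]
width: 0.359
```

Call:
move_arm([
  [0, 0, -0.1, 0, 0, 0],
  [0, 0, 0, 0, 0, 0],
])

```text
clock: 25.4
position: [0.5922, 0.0354, 0.0155]
ee_rot: [0.009, 3.141, 0.0]
force: [-0.3, -0.4, -3.3]
width: 0.361
```

Call:
move_arm([
  [0, 0, -0.1, 0, 0, 0],
  [0, 0, -0.1, 0, 0, 0],
  [0, 0, 0, 0, 0, 0],
])

```text
clock: 25.7
position: [0.5922, 0.0355, 0.0136]
ee_rot: [0.009, 3.141, -0.0]
force: [-2.0, -1.2, 1.9]
width: 0.359
```

Call:
move_arm([
  [0, 0, 0, 0, 0, 0],
  [0, 0, 0, 0, 0, 0],
  [0, 0, 0, 0, 0, 0],
  [0, 0, 0.5, 0, 0, 0],
  [0, 0, 2, 0, 0, 0],
  [0, 0, 4, 0, 0, 0],
  [0, 0, 4, 0, 0, 0],
  [0, 0, 2, 0, 0, 0],
], grip=0.46)

```text
clock: 26.5
position: [0.5933, 0.0368, 0.1434]
ee_rot: [0.008, 3.137, 0.002]
force: [-0.0, -0.5, -0.5]
width: 0.458
```

Call:
move_arm([
  [-1.8, -3.3, 0, 0, 0, -3],
  [-2, -3.3, 0, 0, 0, -3],
  [-2, -3.3, 0, 0, 0, -3],
  [-2, -3.3, 0, 0, 0, -3],
  [-2, -3.3, 0, 0, 0, -3],
  [-2, -3.3, 0, 0, 0, -2.5],
  [-2, -3.4, 0, 0, 0, -1],
  [0, 0, 0, 0, 0, 0],
])

```text
clock: 27.3
position: [0.4511, -0.2019, 0.1388]
ee_rot: [-0.526, -3.095, 0.005]
force: [-0.1, -0.3, 0.2]
width: 0.458
```

```bash
python3 st.py; python3 near.py block .4488 -.194 0 161 n_block2.png 160
python3 - <<'E'
from fit import *
v=grab('wrist'); v['thr']=150
print([ (np.round(o['rect']).tolist(),round(o['p'],2)) for o in outline_of('wrist','bottle_mid')])
X,e=tri([(grab('scene'),(212.6,251.7)),(grab('side'),(378.6,152.5))]); print(X,e)
E
```

```text
tcp [ 0.4511 -0.2019  0.1388] yaw 160.7 F [-0.1 -0.3  0.2] w 0.458 t 27.3 j [ 1.1   0.54 -1.08  1.92  0.56  1.02  1.  ]
tcp [ 0.4511 -0.2019  0.1388] yaw 160.7 joints [ 1.1   0.54 -1.08  1.92  0.56  1.02  1.  ]
fit [ 0.4517 -0.1932] 163.7 0.128
[([148.0, 117.0, 73.0, 45.0], 0.64), ([571.0, 225.0, 69.0, 39.0], 0.41)]
[ 0.36908127 -0.28762099  0.03151862] [np.float64(0.9131710917183217), np.float64(0.7237018924445829)]
```

View pics/n_block2.png

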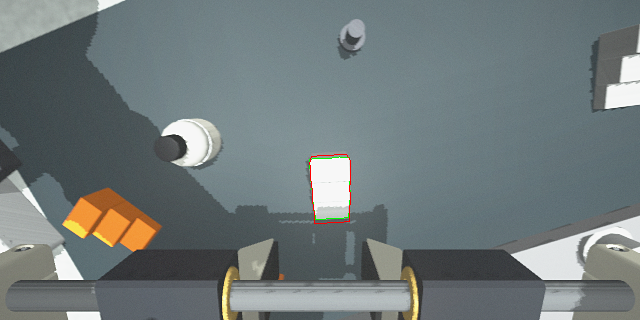

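Run:
```python
from h import *
v=grab('wrist')
c=onz(v,[(169,148)],.075)[0]; b=onz(v,[(201,139)],.015)[0]; print(c,b)
ps=np.radians(-16.8);u=np.array([np.cos(ps),np.sin(ps)]);w=np.array([-u[1],u[0]])
for q in(c,b,np.array([.369,-.2876])):
    d=q[:2]-[.4517,-.1932]; print('u',d@u,'v',d@w)
```

```text
[ 0.37716044 -0.27837595  0.075     ] [ 0.37723656 -0.27653839  0.015     ]
u -0.04673961478116456 v -0.10308489524130554
u -0.04719785671635422 v -0.10130376218962564
u -0.05188572081434383 v -0.11427389017433497
```

The block is at (0.4517, -0.1932), yaw 163.7°. The wrist view puts the bottle at (0.377, -0.278). Grasping with the tool turned 8° away from it leaves about 8 mm clearance, and the jaws will align the block.

Call:
move_arm([
  [0.2, 0.8, 0, 0, 0, 5.5],
  [0, 0, 0, 0, 0, 5.5],
  [0, 0, -3, 0, 0, 0],
  [0, 0, -3, 0, 0, 0],
  [0, 0, -2, 0, 0, 0],
  [0, 0, 0, 0, 0, 0],
], grip=0.62)

```text
clock: 28.2
position: [0.455, -0.1871, 0.0563]
ee_rot: [-0.211, -3.131, -0.003]
force: [-0.6, 0.1, 0.2]
width: 0.617
```

```bash
python3 st.py
```

```text
tcp [ 0.455  -0.1871  0.0563] yaw 172.3 F [-0.6  0.1  0.2] w 0.617 t 28.2 j [ 1.01  0.66 -1.02  2.01  0.73  0.9   1.02]
```

Call:
move_arm([
  [-0.1, -0.6, -1, 0, 0, 0],
  [0, 0, -2, 0, 0, 0],
  [0, 0, -1.5, 0, 0, 0],
  [0, 0, -0.7, 0, 0, 0],
  [0, 0, -0.4, 0, 0, 0],
  [0, 0, 0, 0, 0, 0],
  [0, 0, 0, 0, 0, 0],
])

```text
clock: 28.9
position: [0.4555, -0.1945, 0.0027]
ee_rot: [0.214, 3.134, -0.0]
force: [0.2, -0.5, -1.1]
width: 0.622
```

Call:
move_arm([
  [0, 0, 0, 0, 0, 0],
  [0, 0, 0, 0, 0, 0],
  [0, 0, 0, 0, 0, 0],
  [0, 0, 0, 0, 0, 0],
  [0, 0, 0, 0, 0, 0],
  [0, 0, 0, 0, 0, 0],
  [0, 0, 0, 0, 0, 0],
], grip=0.2, force=50)

```text
clock: 29.6
position: [0.4552, -0.1943, 0.0025]
ee_rot: [0.214, 3.134, 0.0]
force: [-1.6, 1.0, 6.4]
width: 0.343
```

Call:
move_arm([
  [0, 0, 0.5, 0, 0, 0],
  [0, 0, 1.5, 0, 0, 0],
  [0, 0, 3, 0, 0, 0],
  [0, 0, 3, 0, 0, 0],
  [0, 0, 3, 0, 0, 0],
  [0, 0, 0, 0, 0, 0],
])

```text
clock: 30.2
position: [0.457, -0.1948, 0.1154]
ee_rot: [0.215, 3.129, -0.002]
force: [1.2, -0.2, -3.3]
width: 0.343
```

Call:
move_arm([
  [1, 2, 0, 0, 0, 0.3],
  [1.4, 3.5, 0, 0, 0, 0.3],
  [1.5, 3.8, 0, 0, 0, 0.3],
  [1.5, 3.8, 0, 0, 0, 0.3],
  [1.5, 3.8, 0, 0, 0, 0.3],
  [1.5, 3.8, 0, 0, 0, 0.3],
  [1.5, 3.8, 0, 0, 0, 0.3],
  [1.5, 3.8, 0, 0, 0, 0.3],
])

```text
clock: 31.0
position: [0.5689, 0.0893, 0.1108]
ee_rot: [-0.149, -3.136, 0.002]
force: [0.2, -1.1, -3.0]
width: 0.344
```

Call:
move_arm([
  [1.5, 3.8, 0, 0, 0, 0.3],
  [1.5, 3.8, 0, 0, 0, 0.3],
  [1.5, 3.8, 0, 0, 0, 0.3],
  [1.5, 3.8, 0, 0, 0, 0.3],
  [0.4, 2.2, 0, 0, 0, 0],
  [0, 0, 0, 0, 0, 0],
  [0, 0, 0, 0, 0, 0],
])

```text
clock: 31.7
position: [0.6323, 0.2622, 0.1106]
ee_rot: [-0.114, -3.138, 0.003]
force: [-0.3, 0.4, -2.7]
width: 0.339
```

```bash
python3 st.py
python3 - <<'E'
from h import *
v=grab('wrist'); save(v,'carry2.png'); b=grab('side');save(b,'side_c2.png')
E
```

```text
tcp [0.6323 0.2622 0.1106] yaw 175.8 F [-0.3  0.4 -2.7] w 0.339 t 31.7 j [ 0.06  0.82 -0.95  1.47  0.69  1.21  0.51]
```

View pics/carry2.png

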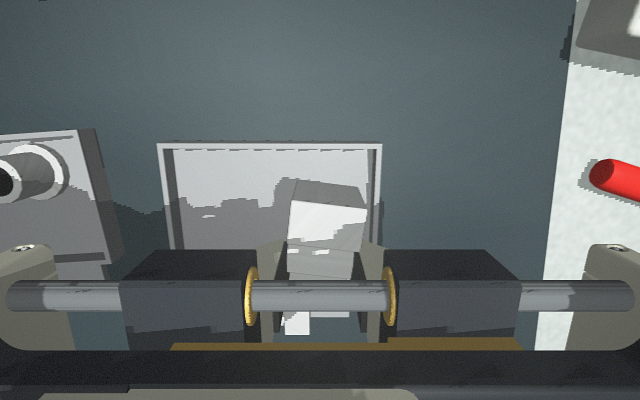

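```bash
python3 near.py block .631 .262 .108 168 f2.png 120
python3 - <<'E'
from fit import *
v=grab('wrist'); X=onz(v,[(157,143),(382,143)],.022); print(X.round(4).tolist())
d=X[1]-X[0]; ya=np.arctan2(-d[0],d[1]); m=X.mean(0); print('yaw',np.degrees(ya),'len',np.linalg.norm(d),'centre',m[:2]+.055*np.array([np.cos(ya),np.sin(ya)]))
# high-end face edges: bottom (295,180)-(367,190), top (290,200)-(365,210)
for z,P in((.108,[(295,180),(367,190)]),(.146,[(290,200),(365,210)])):
    X=onz(v,P,z);d=X[1]-X[0];print(X.round(4).tolist(),np.degrees(np.arctan2(-d[0],d[1])))
E
```

```text
tcp [0.633  0.2606 0.1111] yaw 175.7 joints [ 0.06  0.82 -0.95  1.47  0.69  1.21  0.51]
fit [0.6258 0.2651] 177.1 0.363
[[0.5759, 0.1403, 0.022], [0.5889, 0.3104, 0.022]]
yaw -4.395812823493211 len 0.17050248403169704 centre [0.63723528 0.22113429]
[[0.5946, 0.2499, 0.108], [0.6028, 0.2871, 0.108]] -12.469558669994187
[[0.595, 0.2505, 0.146], [0.6016, 0.2812, 0.146]] -12.277065705830827
```

The block is held with its own yaw, 167.6° against the tool's 175.7°. The tray is at (0.6372, 0.2211), yaw -4.4°. I turn +8° and lower.

Call:
move_arm([
  [-0.2, -0.2, -1, 0, 0, 4],
  [0, 0, -2, 0, 0, 4],
  [0, 0, -2.5, 0, 0, 0],
  [0, 0, -2.5, 0, 0, 0],
  [0, 0, -1, 0, 0, 0],
  [0, 0, -0.5, 0, 0, 0],
  [0, 0, -0.3, 0, 0, 0],
  [0, 0, 0, 0, 0, 0],
])

```text
clock: 32.7
position: [0.6315, 0.2606, 0.015]
ee_rot: [-0.103, 3.139, 0.001]
force: [0.2, -1.5, -3.1]
width: 0.339
```

Call:
move_arm([
  [0, 0, -0.2, 0, 0, 0],
  [0, 0, 0, 0, 0, 0],
  [0, 0, 0, 0, 0, 0],
])

```text
clock: 33.0
position: [0.6313, 0.2605, 0.0127]
ee_rot: [-0.103, 3.139, 0.0]
force: [0.1, -0.1, -3.1]
width: 0.343
```

Call:
move_arm([
  [0, 0, -0.2, 0, 0, 0],
  [0, 0, -0.2, 0, 0, 0],
  [0, 0, 0, 0, 0, 0],
  [0, 0, 0, 0, 0, 0],
])

```text
clock: 33.4
position: [0.631, 0.2604, 0.0081]
ee_rot: [0.103, -3.14, 0.0]
force: [0.1, -0.7, -2.6]
width: 0.344
```

Call:
move_arm([
  [0, 0, -0.1, 0, 0, 0],
  [0, 0, 0, 0, 0, 0],
  [0, 0, 0, 0, 0, 0],
])

```text
clock: 33.7
position: [0.6311, 0.2605, 0.0073]
ee_rot: [-0.103, 3.14, 0.0]
force: [0.4, 0.5, -1.8]
width: 0.345
```

Call:
move_arm([
  [0, 0, -0.1, 0, 0, 0],
  [0, 0, 0, 0, 0, 0],
  [0, 0, 0, 0, 0, 0],
])

```text
clock: 34.0
position: [0.6309, 0.2605, 0.0067]
ee_rot: [-0.103, 3.14, -0.0]
force: [-3.9, -2.1, 4.7]
width: 0.343
```

Call:
move_arm([
  [0, 0, 0, 0, 0, 0],
  [0, 0, 0, 0, 0, 0],
  [0, 0, 0, 0, 0, 0],
  [0, 0, 0.5, 0, 0, 0],
  [0, 0, 2, 0, 0, 0],
  [0, 0, 4, 0, 0, 0],
  [0, 0, 4, 0, 0, 0],
  [0, 0, 2.5, 0, 0, 0],
], grip=0.42)

```text
clock: 34.8
position: [0.6318, 0.2616, 0.1413]
ee_rot: [-0.103, 3.136, 0.004]
force: [0.7, -0.9, -0.8]
width: 0.42
```

Call:
move_arm([
  [-2.7, -2.8, 0, 0, 0, -3],
  [-2.7, -2.8, 0, 0, 0, -3],
  [-2.7, -2.8, 0, 0, 0, -3],
  [-2.7, -2.8, 0, 0, 0, -3],
  [-2.7, -2.8, 0, 0, 0, -3],
  [-2.7, -2.8, 0, 0, 0, -2],
  [-2.7, -2.7, 0, 0, 0, 0],
  [0, 0, 0, 0, 0, 0],
], grip=0.65)

```text
clock: 35.6
position: [0.4389, 0.0611, 0.1365]
ee_rot: [-0.367, -3.119, 0.009]
force: [0.1, -0.3, -0.0]
width: 0.65
```

Call:
move_arm([
  [0, 0, 0, 0, 0, 0],
  [0, 0, 0, 0, 0, 0],
])

```text
clock: 35.8
position: [0.4432, 0.0663, 0.1373]
ee_rot: [0.361, 3.119, 0.001]
force: [0.5, 0.7, -0.2]
width: 0.649
```

```bash
python3 st.py; python3 near.py block .4355 .0665 0 166.5 f3.png 160
```

```text
tcp [0.4432 0.0663 0.1373] yaw 166.8 F [ 0.5  0.7 -0.2] w 0.649 t 35.8 j [ 0.59  0.47 -1.12  2.03  0.52  0.96  0.54]
tcp [0.4432 0.0663 0.1373] yaw 166.8 joints [ 0.59  0.47 -1.12  2.03  0.52  0.96  0.54]
fit [0.4349 0.0666] 167.3 0.055
```

Call:
move_arm([
  [-0.5, 0, -3, 0, 0, 0.5],
  [0, 0, -3, 0, 0, 0],
  [0, 0, -3, 0, 0, 0],
  [0, 0, -2.5, 0, 0, 0],
  [0, 0, -1.2, 0, 0, 0],
  [0, 0, -0.5, 0, 0, 0],
  [0, 0, -0.3, 0, 0, 0],
  [0, 0, 0, 0, 0, 0],
])

```text
clock: 36.65
position: [0.4377, 0.0658, 0.0017]
ee_rot: [0.348, 3.121, 0.001]
force: [0.1, -0.8, -0.7]
width: 0.651
```

Call:
move_arm([
  [0, 0, 0, 0, 0, 0],
  [0, 0, 0, 0, 0, 0],
  [0, 0, 0, 0, 0, 0],
  [0, 0, 0, 0, 0, 0],
  [0, 0, 0, 0, 0, 0],
  [0, 0, 0, 0, 0, 0],
  [0, 0, 0, 0, 0, 0],
  [0, 0, 0, 0, 0, 0],
], grip=0.2)

```text
clock: 37.45
position: [0.4374, 0.0655, 0.0015]
ee_rot: [0.348, 3.122, 0.0]
force: [0.4, 0.6, 6.2]
width: 0.346
```

Call:
move_arm([
  [0, 0, 0.5, 0, 0, 0],
  [0, 0, 1.5, 0, 0, 0],
  [0, 0, 3, 0, 0, 0],
  [0, 0, 4, 0, 0, 0],
  [0, 0, 2, 0, 0, 0],
  [1, 0.6, 0, 0, 0, 1],
  [2.4, 1.3, 0, 0, 0, 1],
  [2.7, 1.4, 0, 0, 0, 1],
])

```text
clock: 38.25
position: [0.4983, 0.0977, 0.11]
ee_rot: [-0.266, -3.129, 0.003]
force: [1.4, 0.1, -3.5]
width: 0.342
```

Call:
move_arm([
  [2.7, 1.5, 0, 0, 0, 1],
  [2.7, 1.5, 0, 0, 0, 1],
  [2.7, 1.5, 0, 0, 0, 1],
  [2.7, 1.5, 0, 0, 0, 1],
  [2.7, 1.5, 0, 0, 0, 1.2],
  [1.9, 1, 0, 0, 0, 0],
  [0, 0, 0, 0, 0, 0],
  [0, 0, 0, 0, 0, 0],
])

```text
clock: 39.05
position: [0.6512, 0.1836, 0.1089]
ee_rot: [-0.123, -3.136, 0.002]
force: [-0.3, -0.1, -4.0]
width: 0.343
```

```bash
python3 st.py
```

```text
tcp [0.6512 0.1836 0.1089] yaw 175.5 F [-0.3 -0.1 -4. ] w 0.343 t 39.05 j [ 0.19  0.81 -0.95  1.5   0.69  1.2   0.62]
```

Call:
move_arm([
  [0, 0, -2.5, 0, 0, 0],
  [0, 0, -2.5, 0, 0, 0],
  [0, 0, -2, 0, 0, 0],
  [0, 0, -1.2, 0, 0, 0],
  [0, 0, -0.7, 0, 0, 0],
  [0, 0, -0.4, 0, 0, 0],
  [0, 0, -0.3, 0, 0, 0],
  [0, 0, 0, 0, 0, 0],
])

```text
clock: 39.85
position: [0.6523, 0.1835, 0.0156]
ee_rot: [0.125, 3.139, 0.0]
force: [0.2, 0.2, -3.4]
width: 0.344
```

Call:
move_arm([
  [0, 0, -0.2, 0, 0, 0],
  [0, 0, 0, 0, 0, 0],
  [0, 0, 0, 0, 0, 0],
])

```text
clock: 40.15
position: [0.6522, 0.1835, 0.0135]
ee_rot: [0.124, 3.139, 0.0]
force: [-0.2, -0.3, -4.2]
width: 0.343
```

Call:
move_arm([
  [0, 0, -0.2, 0, 0, 0],
  [0, 0, -0.2, 0, 0, 0],
  [0, 0, -0.2, 0, 0, 0],
  [0, 0, -0.1, 0, 0, 0],
  [0, 0, 0, 0, 0, 0],
  [0, 0, 0, 0, 0, 0],
])

```text
clock: 40.75
position: [0.6521, 0.1835, 0.0062]
ee_rot: [-0.124, -3.139, -0.0]
force: [0.7, -1.0, -4.2]
width: 0.344
```

Call:
move_arm([
  [0, 0, -0.1, 0, 0, 0],
  [0, 0, 0, 0, 0, 0],
  [0, 0, 0, 0, 0, 0],
])

```text
clock: 41.05
position: [0.6522, 0.1836, 0.0057]
ee_rot: [0.124, 3.139, 0.0]
force: [-0.2, -0.4, 2.5]
width: 0.344
```

Call:
move_arm([
  [0, 0, 0, 0, 0, 0],
  [0, 0, 0, 0, 0, 0],
  [0, 0, 0, 0, 0, 0],
  [0, 0, 0.5, 0, 0, 0],
  [0, 0, 2, 0, 0, 0],
  [0, 0, 4, 0, 0, 0],
  [0, 0, 4, 0, 0, 0],
  [0, 0, 2.5, 0, 0, 0],
], grip=0.42)

```text
clock: 41.85
position: [0.6528, 0.1848, 0.1404]
ee_rot: [0.123, 3.136, 0.004]
force: [0.7, 0.1, -0.6]
width: 0.423
```

Call:
move_arm([
  [-3.8, 1.4, 0, 0, 0, 0.5],
  [-3.8, 1.4, 0, 0, 0, 0.5],
  [-3.8, 1.4, 0, 0, 0, 0.5],
  [-3.8, 1.4, 0, 0, 0, 0.5],
  [-3.8, 1.4, 0, 0, 0, 0.5],
  [-3.8, 1.4, 0, 0, 0, 0.5],
  [-3.8, 1.4, 0, 0, 0, 0.5],
  [-2, 1.1, 0, 0, 0, 0.5],
], grip=0.75)

```text
clock: 42.65
position: [0.363, 0.2935, 0.1369]
ee_rot: [0.009, 3.14, -0.0]
force: [0.4, 0.0, 0.8]
width: 0.753
```

Call:
move_arm([
  [0, 0, 0, 0, 0, 0],
  [0, 0, 0, 0, 0, 0],
  [0, 0, 0, 0, 0, 0],
])

```text
clock: 42.95
position: [0.3672, 0.2921, 0.1358]
ee_rot: [0.017, 3.14, 0.0]
force: [0.2, -0.1, 0.5]
width: 0.754
```

```bash
python3 st.py; python3 near.py bush .366 .2925 0 0 f4.png 165
```

```text
tcp [0.3672 0.2921 0.1358] yaw 179.4 F [ 0.2 -0.1  0.5] w 0.754 t 42.95 j [ 0.05  0.52 -1.12  1.98  0.56  0.99  0.22]
tcp [0.3672 0.2921 0.1358] yaw 179.4 joints [ 0.05  0.52 -1.12  1.98  0.56  0.99  0.22]
fit [0.3644 0.2909] -0.6 0.916
```

Run:
```python
from fit import *
v=grab('wrist'); q=(.366,.2925,0.,0.)
print(v['img'][150,250],v['img'][120,320])
for t in(100,120,135,150,180,195):
    v['thr']=t; p,c=fit('bush',q,[v],t,fz=0.); print(t,p[:2].round(4),round(c,3))
ms=[o for o in outline_of('wrist','bushing_1_mid')]; print([(np.round(o['rect']).tolist(),o['p']) for o in ms])
for o in ms:
    m=o['mask']; ys,xs=np.nonzero(m); 
    cost=lambda p:np.abs(render(v,'bush',[p[0],p[1],0,0])-m).sum()/m.sum()
    r=minimize(cost,[.366,.2925],method='Nelder-Mead',options=dict(initial_simplex=[[.366,.2925],[.37,.2925],[.366,.297]])); print(r.x.round(4),r.fun)
v0=v['img'][120:300,230:410]; cv2.imwrite('pics/f4.png',cv2.resize(v0[:,:,::-1],None,fx=3,fy=3))
```

```text
[ 92 104 109] [ 88 103 104]
100 [0.3583 0.2946] 0.469
120 [0.3663 0.2919] 0.088
135 [0.3663 0.2915] 0.096
150 [0.3649 0.2917] 0.107
180 [0.3654 0.2912] 0.983
195 [0.3647 0.2914] 1.047
[([298.0, 165.0, 48.0, 54.0], 0.86)]
[0.365  0.2914] 0.06543135427516768
```

Call:
move_arm([
  [-0.1, 0, -3, 0, 0, 0],
  [0, 0, -3, 0, 0, 0],
  [0, 0, -3, 0, 0, 0],
  [0, 0, -2, 0, 0, 0],
  [0, 0, -1, 0, 0, 0],
  [0, 0, -0.6, 0, 0, 0],
  [0, 0, 0, 0, 0, 0],
  [0, 0, 0, 0, 0, 0],
])

```text
clock: 43.9
position: [0.3655, 0.2929, 0.0099]
ee_rot: [0.015, 3.141, 0.001]
force: [0.0, 0.6, -0.2]
width: 0.753
```

Call:
move_arm([
  [0, 0, 0, 0, 0, 0],
  [0, 0, 0, 0, 0, 0],
  [0, 0, 0, 0, 0, 0],
  [0, 0, 0, 0, 0, 0],
  [0, 0, 0, 0, 0, 0],
  [0, 0, 0, 0, 0, 0],
  [0, 0, 0, 0, 0, 0],
  [0, 0, 0, 0, 0, 0],
], grip=0.25, force=45)

```text
clock: 44.7
position: [0.3651, 0.2924, 0.0093]
ee_rot: [0.015, 3.141, -0.0]
force: [0.2, 0.1, 3.5]
width: 0.362
```

Call:
move_arm([
  [0, 0, 0.5, 0, 0, 0],
  [0, 0, 1.5, 0, 0, 0],
  [0, 0, 3, 0, 0, 0],
  [0, 0, 4, 0, 0, 0],
  [0, 0, 2.5, 0, 0, 0],
  [1, -1.2, 0, 0, 0, 0],
  [2, -2.4, 0, 0, 0, 0],
  [2.5, -3, 0, 0, 0, 0],
])

```text
clock: 45.5
position: [0.4198, 0.2266, 0.1248]
ee_rot: [0.01, 3.141, 0.001]
force: [1.0, 0.7, -2.0]
width: 0.363
```

Call:
move_arm([
  [2.7, -3.2, 0, 0, 0, 0],
  [2.7, -3.2, 0, 0, 0, 0],
  [2.7, -3.2, 0, 0, 0, 0],
  [2.7, -3.2, 0, 0, 0, 0],
  [2.7, -3.2, 0, 0, 0, 0],
  [2.7, -3.2, 0, 0, 0, 0],
  [2.7, -3.2, 0, 0, 0, 0],
  [2.1, -2.5, 0, 0, 0, 0],
])

```text
clock: 46.3
position: [0.631, -0.0256, 0.1237]
ee_rot: [-0.018, -3.141, 0.001]
force: [1.4, 0.1, -2.5]
width: 0.363
```

Call:
move_arm([
  [1, -1.4, 0, 0, 0, 0],
  [0, 0, 0, 0, 0, 0],
  [0, 0, 0, 0, 0, 0],
])

```text
clock: 46.6
position: [0.6392, -0.0355, 0.1241]
ee_rot: [-0.013, -3.141, -0.002]
force: [0.3, 0.8, -2.3]
width: 0.361
```

```bash
python3 st.py
```

```text
tcp [ 0.6392 -0.0355  0.1241] yaw 179.5 F [ 0.3  0.8 -2.3] w 0.361 t 46.6 j [ 0.58  0.76 -1.01  1.58  0.69  1.19  0.98]
```

Call:
move_arm([
  [0, 0, -3, 0, 0, 0],
  [0, 0, -3, 0, 0, 0],
  [0, 0, -2, 0, 0, 0],
  [0, 0, -1.2, 0, 0, 0],
  [0, 0, -0.7, 0, 0, 0],
  [0, 0, -0.4, 0, 0, 0],
  [0, 0, 0, 0, 0, 0],
  [0, 0, 0, 0, 0, 0],
])

```text
clock: 47.4
position: [0.6407, -0.0363, 0.0221]
ee_rot: [0.015, 3.14, 0.0]
force: [0.4, -0.4, -2.5]
width: 0.355
```

Call:
move_arm([
  [0, 0, -0.2, 0, 0, 0],
  [0, 0, -0.2, 0, 0, 0],
  [0, 0, 0, 0, 0, 0],
  [0, 0, 0, 0, 0, 0],
])

```text
clock: 47.8
position: [0.6401, -0.0366, 0.0173]
ee_rot: [0.015, 3.142, 0.0]
force: [-0.8, 0.4, -2.9]
width: 0.359
```

Call:
move_arm([
  [0, 0, -0.2, 0, 0, 0],
  [0, 0, -0.1, 0, 0, 0],
  [0, 0, 0, 0, 0, 0],
  [0, 0, 0, 0, 0, 0],
])

```text
clock: 48.2
position: [0.6401, -0.0365, 0.0142]
ee_rot: [-0.015, -3.142, -0.0]
force: [-0.5, -0.6, -2.0]
width: 0.362
```

Call:
move_arm([
  [0, 0, -0.1, 0, 0, 0],
  [0, 0, 0, 0, 0, 0],
  [0, 0, 0, 0, 0, 0],
])

```text
clock: 48.5
position: [0.6402, -0.0365, 0.0134]
ee_rot: [0.015, 3.141, 0.0]
force: [-1.0, 0.8, 0.3]
width: 0.359
```

Call:
move_arm([
  [0, 0, 0, 0, 0, 0],
  [0, 0, 0, 0, 0, 0],
  [0, 0, 0, 0, 0, 0],
  [0, 0, 0.5, 0, 0, 0],
  [0, 0, 2, 0, 0, 0],
  [0, 0, 4, 0, 0, 0],
  [0, 0, 4, 0, 0, 0],
  [0, 0, 4, 0, 0, 0],
], grip=0.46)

```text
clock: 49.3
position: [0.64, -0.036, 0.1615]
ee_rot: [0.014, 3.141, 0.001]
force: [-0.2, -0.6, 0.6]
width: 0.459
```

Call:
move_arm([
  [-2, 0, 4, 0, 0, 0],
  [-3, 0, 4, 0, 0, 0],
  [-3, 0, 3, 0, 0, 0],
  [-3, 0, 3, 0, 0, 0],
  [-3, 0, 2, 0, 0, 0],
  [-3, 0, 0, 0, 0, 0],
  [-3, 0, 0, 0, 0, 0],
  [0, 0, 0, 0, 0, 0],
])

```text
clock: 50.1
position: [0.437, -0.0355, 0.3195]
ee_rot: [-0.013, -3.141, 0.007]
force: [-0.0, -0.3, 0.0]
width: 0.461
```

```bash
python3 st.py
python3 - <<'E'
from h import *
b=grab('side');a=grab('scene')
out=[cv2.resize(b['img'][100:310,100:400,::-1],(520,364),interpolation=cv2.INTER_CUBIC),cv2.resize(a['img'][180:400,190:540,::-1],(520,327),interpolation=cv2.INTER_CUBIC)]
im=np.vstack(out); cv2.imwrite('pics/final.png',cv2.resize(im,None,fx=.85,fy=.85))
X,e=tri([(a,(212.6,251.7)),(b,(378.6,152.5))])
for n,v in(('scene',a),('side',b)):
    for t in['bottle_mid','bushing_1_mid','block_1_mid','strap_mid']: print(n,t,[(np.round(o['rect'],1).tolist(),round(o['p'],2)) for o in outline_of(n,t)])
E
```

```text
tcp [ 0.437  -0.0355  0.3195] yaw 179.5 F [-0.  -0.3  0. ] w 0.461 t 50.1 j [ 1.02  0.23 -1.23  1.76  0.23  1.31  1.3 ]
scene bottle_mid [([203.8, 235.9, 22.3, 30.4], 0.75)]
scene bushing_1_mid [([378.3, 265.2, 25.5, 34.2], 0.77), ([425.0, 192.4, 108.3, 80.8], 0.25)]
scene block_1_mid [([465.8, 190.8, 32.4, 34.9], 0.97), ([224.4, 297.0, 36.9, 22.5], 0.96), ([143.2, 204.6, 27.6, 18.4], 0.91), ([159.3, 282.3, 37.3, 33.6], 0.61)]
scene strap_mid [([291.4, 314.4, 55.7, 44.5], 0.79)]
side bottle_mid [([370.3, 138.3, 16.8, 29.2], 0.78)]
side bushing_1_mid [([231.9, 198.7, 22.3, 24.7], 0.68), ([231.9, 177.3, 17.0, 22.3], 0.61)]
side block_1_mid [([153.3, 269.1, 34.5, 26.0], 0.71), ([316.5, 131.8, 23.7, 19.2], 0.67), ([360.1, 125.5, 25.4, 17.2], 0.58), ([440.9, 157.0, 25.6, 17.6], 0.51)]
side strap_mid [([262.9, 138.8, 26.8, 21.7], 0.6)]
```

The picture limit is used up, so the last check is numeric: I fit the models to the network masks in both fixed views, leaving height free.

Run:
```python
from fit import *
V={}
for n in('scene','side'):
    v=grab(n); V[n]=(v,{t:outline_of(n,t) for t in('bushing_1_mid','block_1_mid','strap_mid')})
d=np.pi/180
for n,t,k,q in[('bushB','bushing_1_mid','bush',(.592,.0355,.004,0)),('bushA','bushing_1_mid','bush',(.640,-.0365,.004,0)),('block2','block_1_mid','block',(.626,.259,.004,175.6*d)),('block1','block_1_mid','block',(.649,.184,.004,175.6*d)),('strap','strap_mid','strap',(.641,-.2176,.004,90*d))]:
    obs=[]
    for nm in V:
        v,o=V[nm]; r=render(v,k,q)>.5
        best=max([((r&m['mask']).sum()/(r|m['mask']).sum(),i) for i,m in enumerate(o[t])],default=(0,-1)); print(n,nm,'IoU',round(best[0],2),end=' ')
        if best[0]>.4: obs.append((v,o[t][best[1]]['mask']))
    if obs:
        c=lambda p:sum(np.abs(render(v,k,p)-m).sum()/m.sum() for v,m in obs)/len(obs)
        x0=np.array(q); r=minimize(c,x0,method='Nelder-Mead',options=dict(initial_simplex=np.vstack([x0,x0+np.diag([.005,.005,.005,.1])]))); print(r.x[:3].round(4),np.degrees(r.x[3]).round(1),round(r.fun,2),len(obs),end='')
    print()
```

```text
bushB scene IoU 0 bushB side IoU 0.0 
bushA scene IoU 0 bushA side IoU 0.81 [ 0.6417 -0.0341  0.0014] 1.8 0.21 1
block2 scene IoU 0.83 block2 side IoU 0.8 [0.6231 0.2619 0.003 ] 173.7 0.16 2
block1 scene IoU 0.0 block1 side IoU 0.0 
strap scene IoU 0.83 strap side IoU 0.85 [ 0.6398 -0.2136  0.0063] 92.3 0.15 2
```

```bash
cat > chk.py <<'E'
from fit import *
d=np.pi/180; v=grab('wrist'); O={t:outline_of('wrist',t) for t in('bushing_1_mid','block_1_mid','strap_mid','bottle_mid')}
for t in O: print(t,[(np.round(o['rect']).astype(int).tolist(),round(o['p'],2)) for o in O[t]])
for n,t,k,q in[('bushB','bushing_1_mid','bush',(.592,.0355,.004,0)),('bushA','bushing_1_mid','bush',(.640,-.0365,.004,0)),('block2','block_1_mid','block',(.626,.259,.004,175.6*d)),('block1','block_1_mid','block',(.649,.184,.004,175.6*d)),('strap','strap_mid','strap',(.641,-.2176,.004,90*d))]:
    r=render(v,k,q)>.5; print(n,'at',proj(v,[q[:3]])[0].round(),'IoU',[round((r&m['mask']).sum()/(r|m['mask']).sum(),2) for m in O[t]])
E
python3 chk.py
```

```text
bushing_1_mid []
block_1_mid [([108, 193, 59, 38], 0.71), ([36, 128, 59, 41], 0.7), ([517, 259, 21, 12], 0.65)]
strap_mid []
bottle_mid [([101, 100, 51, 28], 0.79)]
bushB at [367. 257.] IoU []
bushA at [321. 285.] IoU []
block2 at [508. 275.] IoU [np.float64(0.0), np.float64(0.0), np.float64(0.08)]
block1 at [459. 289.] IoU [np.float64(0.0), np.float64(0.0), np.float64(0.0)]
strap at [208. 287.] IoU []
```

Call:
move_arm([
  [3, 1.5, 0.5, 0, 0, 0],
  [4, 1.5, 0.5, 0, 0, 0],
  [4, 1.5, 0.5, 0, 0, 0],
  [4, 1.5, 0.5, 0, 0, 0],
  [4, 1.5, 0.5, 0, 0, 0],
  [2, 1.5, 0, 0, 0, 0],
  [0, 0, 0, 0, 0, 0],
  [0, 0, 0, 0, 0, 0],
])

```text
clock: 52.05
position: [0.65, 0.0541, 0.3427]
ee_rot: [-0.013, -3.14, -0.001]
force: [-0.9, -0.4, -0.4]
width: 0.464
```

```bash
python3 st.py; python3 chk.py
```

```text
tcp [0.65   0.0541 0.3427] yaw 179.5 F [-0.9 -0.4 -0.4] w 0.464 t 52.05 j [ 0.4   0.6  -1.03  1.23  0.51  1.57  1.02]
bushing_1_mid [([246, 138, 28, 30], 0.63)]
block_1_mid [([20, 35, 71, 51], 0.85), ([448, 118, 38, 44], 0.79)]
strap_mid [([97, 144, 80, 24], 0.95)]
bottle_mid []
bushB at [307. 119.] IoU [np.float64(0.0)]
bushA at [259. 152.] IoU [np.float64(0.87)]
block2 at [458. 141.] IoU [np.float64(0.0), np.float64(0.85)]
block1 at [406. 157.] IoU [np.float64(0.0), np.float64(0.0)]
strap at [139. 154.] IoU [np.float64(0.79)]
```

Run:
```python
from fit import *
d=np.pi/180
for nm in('wrist','scene','side'):
    v=grab(nm); g=cv2.cvtColor(v['img'],cv2.COLOR_RGB2GRAY)
    for n,qr,qt in[('bushB',(.640,-.0365,.024),(.592,.0355,.024)),('block1',(.626,.259,.02),(.649,.184,.02))]:
        a,b=proj(v,[qr,qt]).round().astype(int); w=18 if nm=='wrist' else 12
        T=g[a[1]-w:a[1]+w+1,a[0]-w:a[0]+w+1]; s=w+14; S=g[b[1]-s:b[1]+s+1,b[0]-s:b[0]+s+1]
        if min(T.shape)<2*w or min(S.shape)<2*s: print(nm,n,'out');continue
        R=cv2.matchTemplate(S,T,cv2.TM_CCOEFF_NORMED); _,m,_,l=cv2.minMaxLoc(R); print(nm,n,'score',round(m,2),'shift px',l[0]-14,l[1]-14)
    bore=proj(v,[(.592,.0355,.044),(.640,-.0365,.044)]).round().astype(int); print('  bore grey',[int(g[y,x]) for x,y in bore], 'rim',[[int(g[tuple(proj(v,[(cx+.014*np.cos(t),cy+.014*np.sin(t),.044)])[0].round().astype(int)[::-1])]) for t in np.arange(4)*np.pi/2] for cx,cy in((.592,.0355),(.640,-.0365))])
```

```text
wrist bushB score 0.64 shift px 2 -1
wrist block1 score 0.78 shift px 0 0
  bore grey [96, 85] rim [[243, 245, 246, 242], [240, 242, 241, 239]]
scene bushB score 0.66 shift px 1 0
scene block1 score 0.79 shift px 0 2
  bore grey [49, 53] rim [[200, 179, 207, 208], [215, 208, 213, 212]]
side bushB score 0.39 shift px -14 -12
side block1 score 0.79 shift px 1 -1
  bore grey [28, 25] rim [[225, 208, 224, 217], [202, 205, 223, 183]]
```

Both bushings show a dark bore and bright rim at the predicted points in all three views. Block 1 matches within 2 px in all three. The bottle's boxes are unchanged. I hand in the job.

```bash
python3 -c "
from cell import workorder
print(workorder.sign_off())"
```

```text
the job is handed in; nothing more can be done
None
```

I sorted all five pieces into the trays with their matching samples and handed the job in at about 52 s. Each piece was lowered until the wrist force showed it on the tray floor, then released. No verdict was given.

**Last checks**
- **Strap and block 2:** the fits to the fixed-camera outlines put both in their trays, with undersides at 6 mm and 3 mm against the 4 mm floor.
- **Bushings:** each showed a dark bore and bright rim where I expected it in all three views. The template match for the one first at (0.417, -0.047) was weak, and in the side view it failed (0.39).
- **Block 1:** it matched a template within 2 px in all three views.
- **Bottle:** its outline in both fixed cameras is within 1 px of its starting position, though about 3 px wider in the scene view.
- **Not confirmed:** the outline networks never found that bushing or block 1 at the end. The 16-picture limit was used up, so nobody viewed the final layout.

**Where the text and the scene disagreed**
- **Fingertips:** they end about 11 mm behind the reported TCP, not 19 mm ahead. The first three tries on the strap closed above it. It wasn't displaced, and I gripped it on the next try by going lower.
- **Long axes:** the loose blocks and strap lay near world x, not y.
- **Block 2:** it stayed turned 8° in the jaws, and I corrected that before setting it down.

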